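# Make up two trophy kits

## Robot

A 6-joint arm with a two-finger parallel gripper is mounted at the origin on a cart in front of the work surface, level with it; the furniture and walls round the work are solid. World frame = base frame: x ahead of the robot, y to its left, z up, the work surface at z = 0. Lengths are in m, angles in degrees, forces in N, time in s.
With the tool pointing down it reaches from about 0.4 to 0.825 m from the base axis. Payload 7 kg.
Tool frame: the origin (TCP) lies between the finger pads; the fingertips stand 22 mm ahead of it and the grasp point (between the pads) lies 3 mm ahead of it; z points along the fingers, y is the line along which they close (so a half turn about z gives the same grasp; the last joint's range is limited). The gripper opens to 88 mm and grips with 3 to 60 N. Pads are 19 mm wide; open, the fingers measure 130 mm over their backs; the gripper's body (78 mm by 193 mm) begins 47 mm behind the grasp point.
Start: joints at [-51.503, 20.546, 0.682, 0, -70.136, -16.507], TCP at [0.253, -0.626, 0.213] pointing down, gripper open.
Joint ranges: [-176.03, 176.03], [-82.01, 121.73], [-58.28, 71.71], [-173.87, 95.51], [-174.79, -0.11], [-173.66, 173.66]. Speed limits (degrees/s): [136.94, 136.94, 172.46, 180, 180, 180].

## Interface

Orientations are given as [roll, pitch, yaw] about the fixed x, y, z axes, in that order (R = Rz(yaw) Ry(pitch) Rx(roll)).
In Python, from plant import ctrl gives the robot as it stands.
- The arm moves only by the tool apply_moves, never from a script. Its argument "targets" is a list of rows, each an object with "travel": the shift along the tool's x, y, z in mm, a list of three; "roll": the turn about the tool's z in degrees; "jaw": the finger opening in mm, from 0 to 87.6. In form: [{"travel": [tx, ty, tz], "roll": roll, "jaw": jaw}, ...]. A call has 1 to 10 rows; each row shifts and turns the commanded pose from where the row before left it, along the tool's axes as they then stand; what a row does not reach is not made up. A row lasts 1/10 s, in which the tool goes at most 50 mm and 8.59 degrees, less where a joint would pass 70% of its speed; a pose out of reach is approached as far as the arm can. A call with a gripper value outside its range is refused whole. The fingers move at their own pace and stop on an object; the grip force is fixed at half the most. Time passes only in rows, so rows that do not move let the fingers close. It gives the time, the measured TCP pose, the force, the opening and the grip force at its end, in the units of the state.
- ctrl.get_obs(): the state, without advancing time (a new reading comes with each control period).
- ctrl.snapshot(name): name is "side" or "top"; returns the picture (480x640x3 uint8, red, green, blue); there is no depth.
- ctrl.calibration(name): a dict with "K" (3x3 intrinsics, pixels), "extrinsics" (4x4, takes a point from camera to world coordinates). Camera axes: x right, y down, z forward; pixel columns grow to the right and rows downward; lengths in m; the calibration is good to about 2 mm. A picture is of the moment at which its call begins. calibration takes no time and is no camera call.
- ctrl.close_job(): hands the job in; it is judged then, once.
The state is a dict: "clock": time; "joint_pos": joint angles; "qvel": joint speeds; "tau": joint torques, N m; "tool_pos": TCP position; "orientation": TCP orientation; "force": force on the tool from outside, world axes, zero at the start; "moment": the same for the moment, N m; "opening": finger opening in m; "gripper_force": force on a finger pad.
Only numpy, scipy, OpenCV 4.12 (cv2) and the standard library are available. Lean on these libraries where they do the work, as an engineer would, in place of code of your own. Each camera call takes 0.05 s, during which the arm holds its last target. There are 200 camera calls.

## Task

Make up two trophy kits from the stock in the middle of the table: the long tray with three wells gets the tall white column, the hex bolt and the brass medal; the short tray with two wells gets the short blue column and the ribbon spool. Set each part down into its own well: the medal and the spool each lie flat in the largest well of their tray, the bolt stands on its head in the small middle well, and each column stands upright in the remaining well of its tray. Leave the nut, the glue bottle and the pliers where they are.

Things in the scene. Friction and masses are not known exactly. Their poses are not given: they have to be found in the camera images.
- tray_long: fixed flat plywood tray, 225 x 96 mm, 9 mm thick, dark wood edges, left or right of the stock. Origin: centre of its underside, on the table; z up, y along its length (roughly world y). Round wells in a row at x = 0, 3 mm deep (cork floor 6 mm above the origin): medal well, 68 mm across, at y = +65 mm; bolt well, 40 mm across, at y = 0; tall column's well, 56 mm across, at y = -65 mm.
- tray_short: fixed flat plywood tray, 185 x 106 mm, 9 mm thick, dark wood edges, left or right of the stock. Origin: centre of its underside, on the table; z up, y along its length (roughly world y). Round wells in a row at x = 0, 3 mm deep (cork floor 6 mm above the origin): short column's well, 56 mm across, at y = +45 mm; spool well, 78 mm across, at y = -40 mm.
- tall_column_c (a point): the tall white plastic trophy column, 85 mm high, standing upright; foot and head 38 mm across, round shaft between (14 to 71 mm up) 28 mm across; best gripped by its head (top 12 mm). The point is its centre, half-way up (42.5 mm); z is its axis, up. It starts somewhere among the stock in the middle of the table.
- short_column_c (a point): the short blue plastic trophy column, 70 mm high, standing upright; foot and head 38 mm across, round shaft between (14 to 57 mm up) 28 mm across; best gripped by its head (top 12 mm). The point is its centre, half-way up (35 mm); z is its axis, up. It starts somewhere among the stock in the middle of the table.
- bolt_c (a point): steel hex bolt, 52 mm high, standing on its head (head 8 mm thick, 21 mm over its corners) with the 12 mm shank pointing up. The point is its centre, half-way up (26 mm); z is its axis, up. It starts somewhere among the stock in the middle of the table.
- medal_c (a point): round brass medal blank, 50 mm across, 5 mm thick, lying flat. The point is its centre (2.5 mm up). It starts somewhere among the stock in the middle of the table.
- spool_c (a point): spool of red ribbon lying flat, flanges 60 mm across and 26 mm high in all, with a round hole in the middle. The point is its centre, half-way up (13 mm). It starts somewhere among the stock in the middle of the table.
- nut_c (a point): large steel hex nut, 27 mm over its corners, 11 mm high, lying flat. It belongs to no kit and is to stay. The point is its centre (5.5 mm up). It starts somewhere among the stock in the middle of the table.
- glue_c (a point): glue bottle with a red nozzle, 42 mm across, 122 mm high, standing at the right rear; it is to stay. The point is its centre, half-way up.
- plier_c (a point): pliers with red grips, 48 x 139 x 12 mm, lying at the left rear; they are to stay. The point is their middle, 6 mm up.
Not all that is in view belongs to the job. Leave any green look-alike of the part that bears short_column_c alone.

How it is judged:
By the outcome, as a careful person would: the job done as asked, in the order asked, and still so for the second after the job is handed in, with the robot touching nothing.
It also fails if it takes over 106 s, if anything falls off the work surface, if the arm or the gripper's body presses on something with over 40 N, if the wrist force passes 120 N, or if a joint passes its speed limit or range.

## Working session

There is one attempt and no reset: what is moved stays moved. The work goes in short steps, Python scripts to look and compute and a tool call to move; the robot and the scene stay as the last step left them, time stands still between calls to the robot, and variables do not carry over. Pictures are saved under pics/ and viewed, at most 14 in all, crops included, and the job is handed in when it is done.

Besides the shell and the picture viewer there is one more tool, called after ">>>" by a JSON object that holds its "op" and its "data". apply_moves: Moves the arm, as the interface text tells. Its arguments: {"type":"object","properties":{"targets":{"type":"array","items":{"type":"object","properties":{"travel":{"type":"array","items":{"type":"number"}},"roll":{"type":"number"},"jaw":{"type":"number"}}}}},"required":["targets"]}

```bash
mkdir -p pics; ls
python3 - <<'E'
from plant import ctrl
import cv2,numpy as np
np.set_printoptions(precision=4,suppress=True)
for n in("top","side"):
    im=ctrl.snapshot(n); cv2.imwrite(f"pics/{n}0.png",im[:,:,::-1]); c=ctrl.calibration(n); print(n,np.array(c["K"]),np.array(c["extrinsics"]))
o=ctrl.get_obs();print({k:np.round(v,3) for k,v in o.items()})
E
```

```text
pics
top [[606.6278   0.     329.3722]
 [  0.     606.6278 249.0467]
 [  0.       0.       1.    ]] [[ 0.1449 -0.9368  0.3184  0.0999]
 [-0.9894 -0.1386  0.0426 -0.0007]
 [ 0.0042 -0.3212 -0.947   1.4995]
 [ 0.      0.      0.      1.    ]]
side [[533.1797   0.     329.9482]
 [  0.     533.1797 246.7818]
 [  0.       0.       1.    ]] [[-0.9087 -0.2732  0.3158  0.1997]
 [-0.4176  0.594  -0.6876  0.8243]
 [ 0.0003 -0.7566 -0.6538  0.8183]
 [ 0.      0.      0.      1.    ]]
{'clock': np.float64(0.1), 'joint_pos': array([-51.505,  20.587,   0.641,  -0.016, -70.137, -16.506]), 'qvel': array([-0.07 , -0.069,  0.136,  0.066, -0.016, -0.086]), 'tau': array([  0.   , -58.416,  29.375,   7.016,   0.01 ,  -0.   ]), 'tool_pos': array([ 0.253, -0.626,  0.212]), 'orientation': array([ 179.916,   -0.009, -158.017]), 'force': array([-0.327,  0.212, -0.503]), 'moment': array([-0.021,  0.024, -0.011]), 'gripper_force': np.float64(0.0), 'opening': np.float64(0.088)}
```

View pics/top0.png

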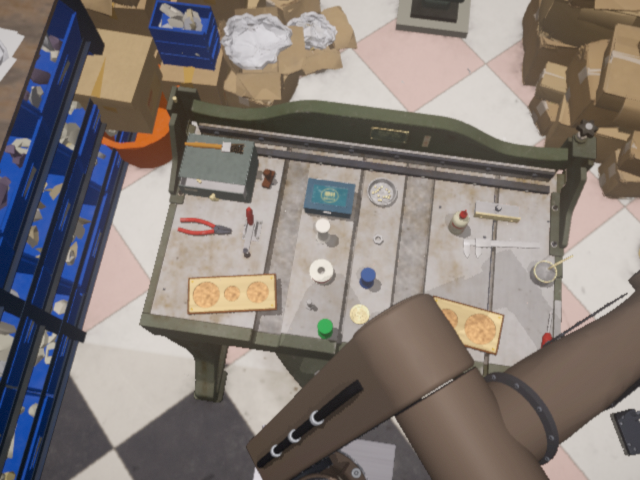

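View pics/side0.png

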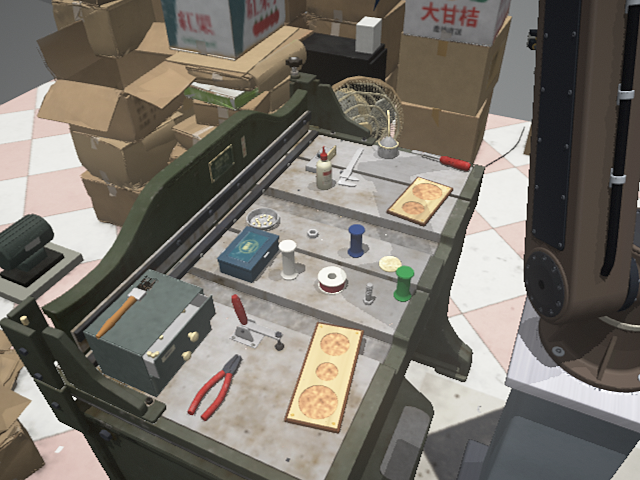

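Run:
```python
import cv2
a=cv2.imread("pics/top0.png")[205:345,285:445]; cv2.imwrite("pics/t1.png",cv2.resize(a,None,fx=4.2,fy=4.2,interpolation=cv2.INTER_CUBIC))
a=cv2.imread("pics/side0.png")[215:315,265:425]; cv2.imwrite("pics/s1.png",cv2.resize(a,None,fx=5,fy=5,interpolation=cv2.INTER_CUBIC))
```

```text
(no output)
```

View pics/t1.png

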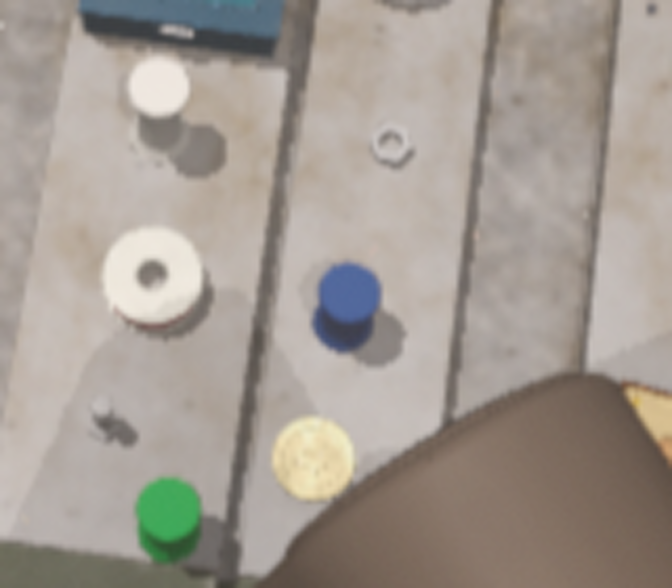

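View pics/s1.png

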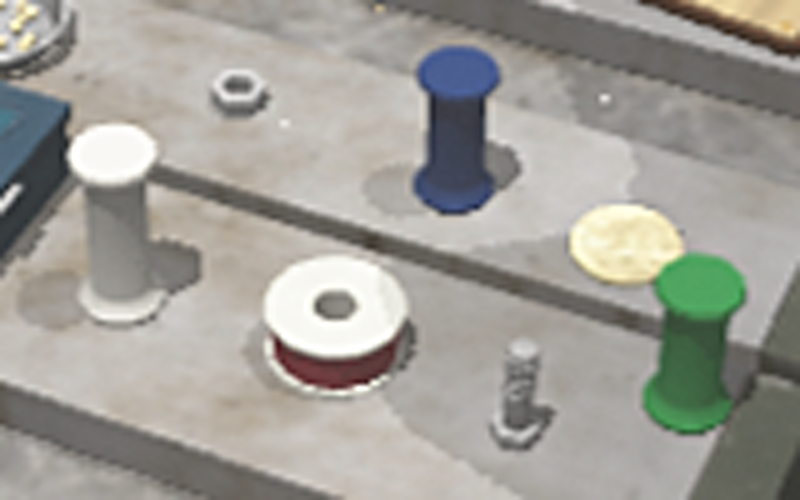

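```bash
cat > h.py <<'E'
import cv2,numpy as np
from plant import ctrl
np.set_printoptions(precision=4,suppress=True)
def ray(n,uv,z):
    c=ctrl.calibration(n);K=np.array(c["K"]);T=np.array(c["extrinsics"])
    uv=np.atleast_2d(uv).astype(float)
    d=np.c_[uv,np.ones(len(uv))]@np.linalg.inv(K).T@T[:3,:3].T
    return (T[:3,3]+d*((z-T[2,3])/d[:,2:]))[:,:2]
def tray(n,im,box,z=.009):
    x0,y0,x1,y1=box; hsv=cv2.cvtColor(im[y0:y1,x0:x1],cv2.COLOR_BGR2HSV)
    m=cv2.inRange(hsv,(10,70,120),(32,255,255))
    m=cv2.morphologyEx(m,cv2.MORPH_CLOSE,np.ones((5,5)))
    k,l,s,_=cv2.connectedComponentsWithStats(m); i=1+np.argmax(s[1:,4])
    p=np.argwhere(l==i)[:,::-1]+[x0,y0]
    w=ray(n,p,z)*1000
    return cv2.minAreaRect(w.astype(np.float32)),len(p)
E
python3 - <<'E'
from h import *
T=cv2.imread("pics/top0.png");S=cv2.imread("pics/side0.png")
P={"white":((159,87),(113,154),.085),"spool":((153,275),(336,307),.026),"blue":((350,294),(459,72),.07),"medal":((314,458),(627,243),.005),"bolt":((102,405),(523,348),.052),"nut":((392,145),(239,91),.011),"green":((169,508),(701,286),.07)}
for k,(a,b,z) in P.items():
    print(k,ray("top",np.array(a)/4.2+[285,205],z)*1000,ray("side",np.array(b)/5+[265,215],z)*1000)
print("long top",tray("top",T,(180,265,285,320)),"side",tray("side",S,(280,315,370,435)))
print("short side",tray("side",S,(380,170,460,232)))
for n,u in (("L med",(320,401)),("L bolt",(328,371)),("L col",(334,344)),("S col",(413,202)),("S sp",(427,189))): print(n,ray("side",u,.006)*1000)
for n,u in (("L med",(206,294)),("L bolt",(232,294)),("L col",(261,293)),("S sp",(480,328)),("S col",(450,320))): print(n,ray("top",u,.006)*1000)
E
```

```text
white [[633.8985  87.9124]] [[636.2258  87.5759]]
spool [[535.6045  77.1864]] [[537.5428  76.9916]]
blue [[527.9616 -40.7056]] [[531.3971 -41.5348]]
medal [[443.0012 -33.9326]] [[444.6505 -35.2284]]
bolt [[445.4014  93.4287]] [[447.5039  91.556 ]]
nut [[644.9376 -56.1639]] [[647.4155 -52.6107]]
green [[387.3614  45.2827]] [[388.9475  45.2724]]
long top (((447.7970886230469, 294.2762451171875), (97.12171173095703, 223.8886260986328), 11.852270126342773), 3254) side (((451.1429443359375, 291.3674011230469), (95.69355773925781, 223.70654296875), 11.525840759277344), 4125)
short side (((457.1471252441406, -298.56573486328125), (180.95399475097656, 102.08141326904297), 82.57144927978516), 1600)
L med [[435.8081 351.4705]]
L bolt [[449.6213 288.3835]]
L col [[465.4212 226.7686]]
S col [[ 471.0279 -280.1381]]
S sp [[ 455.356  -351.9384]]
L med [[437.2702 358.294 ]]
L bolt [[446.8814 293.1648]]
L col [[460.1769 220.9643]]
S sp [[ 451.347  -335.0412]]
S col [[ 460.6626 -259.3464]]
```

>>> {"op": "apply_moves", "data": {"targets": [{"travel": [0,0,0],"roll": 7.3,"jaw": 80},{"travel": [0,0,0],"roll": 7.3,"jaw": 80},{"travel": [0,0,0],"roll": 7.38,"jaw": 80},{"travel": [-21,40,0],"roll": 0,"jaw": 80},{"travel": [-21,40,0],"roll": 0,"jaw": 80},{"travel": [-21,40,0],"roll": 0,"jaw": 80},{"travel": [-21,40,0],"roll": 0,"jaw": 80},{"travel": [-21,40,0],"roll": 0,"jaw": 80},{"travel": [-21,40,0],"roll": 0,"jaw": 80},{"travel": [-21,40,0],"roll": 0,"jaw": 80}]}}

```text
clock: 1.1
tool_pos: [0.4, -0.3441, 0.2127]
orientation: [180.0, -0.0, 180.0]
force: [0.5, -1.1, 0.4]
opening: 0.0797
gripper_force: 0.0
```

>>> {"op": "apply_moves", "data": {"targets": [{"travel": [-21,40,0],"roll": 0,"jaw": 80},{"travel": [-21,40,0],"roll": 0,"jaw": 80},{"travel": [-21,40,0],"roll": 0,"jaw": 80},{"travel": [-21,40,0],"roll": 0,"jaw": 80},{"travel": [-21,40,0],"roll": 0,"jaw": 80},{"travel": [-21,40,0],"roll": 0,"jaw": 80},{"travel": [-21,40,0],"roll": 0,"jaw": 80},{"travel": [-21,40,0],"roll": 0,"jaw": 80},{"travel": [-21,40,0],"roll": 0,"jaw": 80},{"travel": [-21,40,0],"roll": 0,"jaw": 80}]}}

```text
clock: 2.1
tool_pos: [0.61, 0.056, 0.2126]
orientation: [-180.0, -0.0, -180.0]
force: [0.6, -1.0, 1.2]
opening: 0.0799
gripper_force: 0.0
```

>>> {"op": "apply_moves", "data": {"targets": [{"travel": [-25,32,0],"roll": 0,"jaw": 80},{"travel": [0,0,40],"roll": 0,"jaw": 80},{"travel": [0,0,40],"roll": 0,"jaw": 80},{"travel": [0,0,30],"roll": 0,"jaw": 80},{"travel": [0,0,20.6],"roll": 0,"jaw": 80},{"travel": [0,0,0],"roll": 0,"jaw": 80}]}}

```text
clock: 2.7
tool_pos: [0.6321, 0.0854, 0.0784]
orientation: [-179.9, -0.4, 180.0]
force: [-0.2, 0.2, -0.1]
opening: 0.0799
gripper_force: 0.0
```

Run:
```python
from h import *
T=ctrl.snapshot("top")[:,:,::-1].copy();S=ctrl.snapshot("side")[:,:,::-1].copy()
cv2.imwrite("pics/top1.png",T)
print(tray("top",T,(425,285,515,365)))
a=cv2.resize(S[180:330,230:390],None,fx=3,fy=3);b=cv2.resize(T[270:370,420:520],(450,450))
cv2.imwrite("pics/c2.png",np.hstack([a[:450],b])[:, :])
print(np.hstack([a,b]).shape)
```

```text
(((453.93896484375, -291.2809753417969), (188.3893280029297, 104.80596923828125), 82.48592376708984), 3056)
(450, 930, 3)
```

```bash
python3 -c "
import cv2;a=cv2.imread('pics/c2.png');cv2.imwrite('pics/c2.png',cv2.resize(a,(800,387)))"
```

```text
(no output)
```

View pics/c2.png

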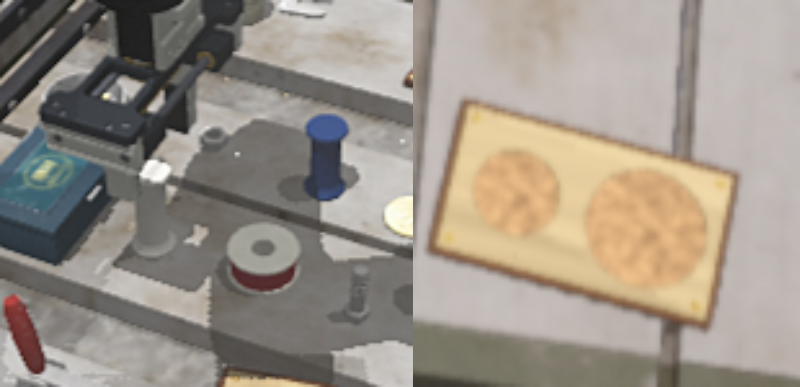

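Run:
```python
from h import *
print(ray("top",[(446.6,319.9),(480.2,328.9)],.0065)*1000)
o=ctrl.get_obs();print(o["tool_pos"],o["orientation"],o["joint_pos"],o["force"])
```

```text
[[ 459.5542 -250.816 ]
 [ 449.0327 -335.572 ]]
[0.6347 0.0861 0.0824] [-179.9629   -0.0313 -179.976 ] [  25.1598   23.4429  -13.1945    0.0253  -53.4066 -115.1509] [0.4046 0.3819 0.9005]
```

>>> {"op": "apply_moves", "data": {"targets": [{"travel": [0,0,0],"roll": 0,"jaw": 20},{"travel": [0,0,0],"roll": 0,"jaw": 20},{"travel": [0,0,0],"roll": 0,"jaw": 20},{"travel": [0,0,0],"roll": 0,"jaw": 20},{"travel": [0,0,0],"roll": 0,"jaw": 20},{"travel": [0,0,0],"roll": 0,"jaw": 20}]}}

```text
clock: 3.4
tool_pos: [0.6346, 0.0862, 0.0824]
orientation: [180.0, 0.0, -180.0]
force: [0.4, -0.4, 0.1]
opening: 0.0379
gripper_force: 0.0
```

>>> {"op": "apply_moves", "data": {"targets": [{"travel": [0,0,0],"roll": 0,"jaw": 20},{"travel": [0,0,0],"roll": 0,"jaw": 20},{"travel": [0,0,-10],"roll": 0,"jaw": 20},{"travel": [0,0,-25],"roll": 0,"jaw": 20},{"travel": [0,0,-35],"roll": 0,"jaw": 20},{"travel": [0,0,-35],"roll": 0,"jaw": 20}]}}

```text
clock: 4.0
tool_pos: [0.6344, 0.086, 0.1889]
orientation: [-180.0, -0.0, -180.0]
force: [0.9, 1.1, 0.3]
opening: 0.0198
gripper_force: 0.0
```

Run:
```python
from h import *
T=ctrl.snapshot("top")[:,:,::-1].copy();S=ctrl.snapshot("side")[:,:,::-1].copy()
a=cv2.resize(S[150:330,190:390],(600,540));cv2.imwrite("pics/s3.png",a)
o=ctrl.get_obs();print(o["opening"],o["gripper_force"])
```

```text
0.020259561941591394 0.0
```

View pics/s3.png

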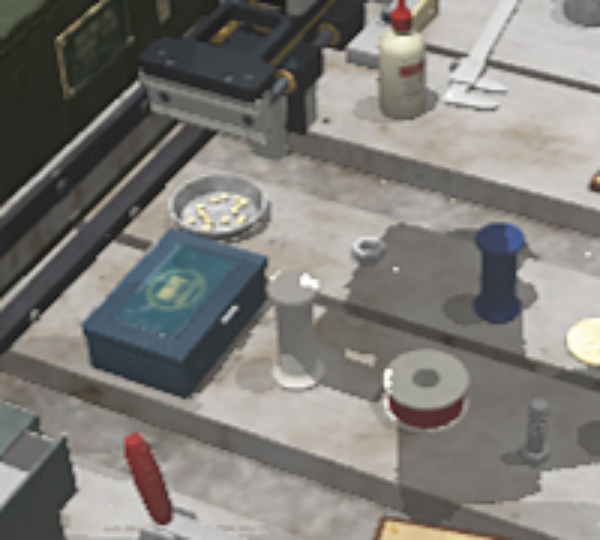

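Run:
```python
from h import *
def proj(n,X):
    c=ctrl.calibration(n);K=np.array(c["K"]);T=np.linalg.inv(np.array(c["extrinsics"]));p=K@(T[:3,:3]@np.array(X)+T[:3,3]);return p[:2]/p[2]
o=ctrl.get_obs();t=np.array(o["tool_pos"]);print(t,o["joint_pos"])
for n in("side","top"):
    for d in((0,0,-.022),(0,.02,-.022),(0,-.02,-.022)):print(n,proj(n,t+d))
    print(n,"col",proj(n,(.635,.088,.085)))
S=ctrl.snapshot("side")[:,:,::-1].copy();T=ctrl.snapshot("top")[:,:,::-1]
cv2.imwrite("pics/both.png",np.hstack([cv2.resize(S[120:320,200:400],(400,400)),cv2.resize(T[140:300,250:410],(400,400))]))
```

```text
[0.6377 0.0868 0.194 ] [  25.1598   17.954    -5.6651    0.1208  -65.8429 -115.1487]
side [284.9149 212.4483]
side [280.1037 218.0089]
side [289.6037 207.0291]
side col [288.0191 246.078 ]
top [323.35   211.1286]
top [314.9763 209.9779]
top [331.7336 212.2807]
top col [322.8879 225.3013]
```

View pics/both.png

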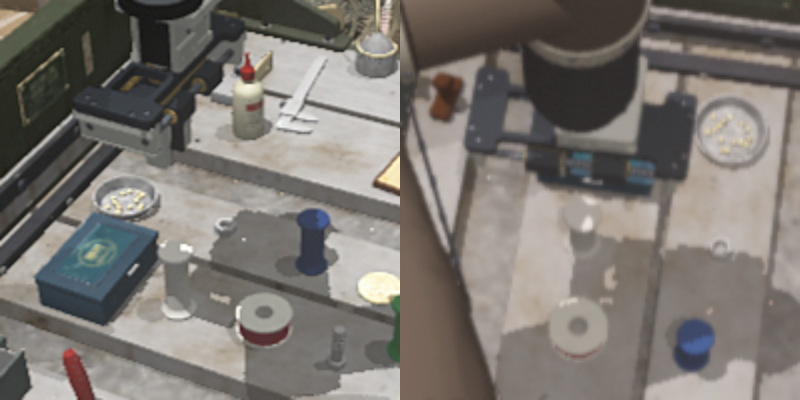

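Run:
```python
from h import *
for i in range(6):
    o=ctrl.get_obs();print(o["clock"],o["tool_pos"],o["orientation"],o["joint_pos"],o["qvel"],o["opening"])
    if i%2: ctrl.snapshot("top")
```

```text
4.2 [0.6351 0.0864 0.189 ] [ 179.9257    0.1475 -179.9922] [  25.1611   18.1524   -5.9988   -0.005   -65.6838 -115.1511] [-0.0135  1.5936 -2.0972 -0.553   0.4562  0.0322] 0.020021339419086483
4.2 [0.6351 0.0864 0.189 ] [ 179.9257    0.1475 -179.9922] [  25.1611   18.1524   -5.9988   -0.005   -65.6838 -115.1511] [-0.0135  1.5936 -2.0972 -0.553   0.4562  0.0322] 0.020021339419086483
4.25 [0.6344 0.0862 0.1876] [ 179.969     0.0159 -179.998 ] [  25.1608   18.226    -6.0788   -0.0234  -65.6677 -115.1492] [ 0.0058  1.2035 -1.2087 -0.1953  0.219  -0.1044] 0.01981726143201956
4.25 [0.6344 0.0862 0.1876] [ 179.969     0.0159 -179.998 ] [  25.1608   18.226    -6.0788   -0.0234  -65.6677 -115.1492] [ 0.0058  1.2035 -1.2087 -0.1953  0.219  -0.1044] 0.01981726143201956
4.3 [0.634  0.0861 0.1868] [-179.9952   -0.0584 -179.9996] [  25.1609   18.2734   -6.121    -0.0225  -65.6605 -115.1512] [ 0.0298  0.7707 -0.4569  0.0232  0.0451 -0.0455] 0.01967261329843869
4.3 [0.634  0.0861 0.1868] [-179.9952   -0.0584 -179.9996] [  25.1609   18.2734   -6.121    -0.0225  -65.6605 -115.1512] [ 0.0298  0.7707 -0.4569  0.0232  0.0451 -0.0455] 0.01967261329843869
```

```bash
cat >> h.py <<'E'
def proj(n,X):
    c=ctrl.calibration(n);K=np.array(c["K"]);T=np.linalg.inv(np.array(c["extrinsics"]));p=(np.atleast_2d(X)@T[:3,:3].T+T[:3,3])@K.T;return p[:,:2]/p[:,2:]
E
python3 - <<'E'
from h import *
im=cv2.imread("pics/c2.png")[:,:413]
im=cv2.resize(im,None,fx=1.9,fy=1.5)
t=np.array([.633,.086,.079])
def box(n,x,y0,y1,z0,z1): return np.array([(t[0]+a,t[1]+b,t[2]+c) for a in(-x,x) for b in(y0,y1) for c in(z0,z1)])
f=lambda p:(p-[230,180])*2.58*np.array([1.9,1.5])
for B,col in((box(0,.0095,.04,.061,-.022,.044),(0,0,255)),(box(0,.0095,-.061,-.04,-.022,.044),(0,255,255)),(box(0,.039,-.0965,.0965,.044,.05),(0,255,0))):
    for p in f(proj("side",B)): cv2.circle(im,tuple(int(v) for v in p),4,col,-1)
cv2.imwrite("pics/c4.png",im)
E
```

```text
(no output)
```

View pics/c4.png

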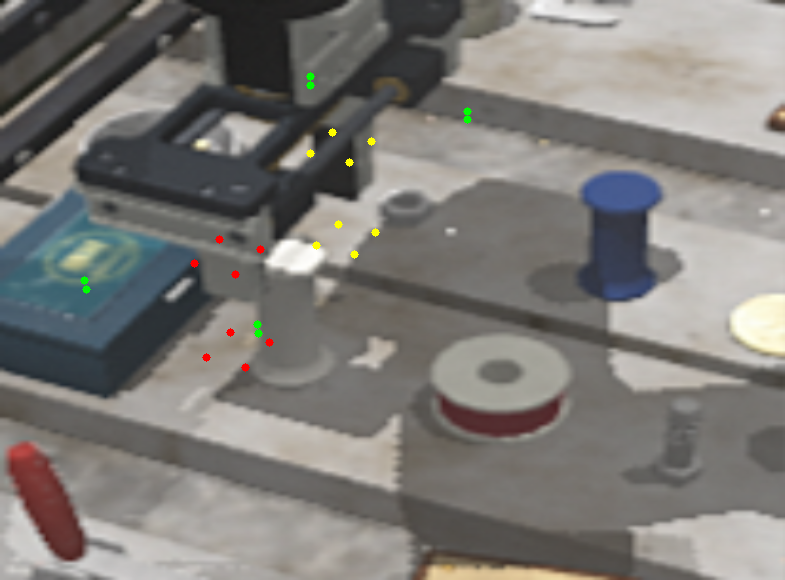

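Run:
```python
from h import *
S=ctrl.snapshot("side")[:,:,::-1].copy();T=ctrl.snapshot("top")[:,:,::-1].copy()
o=ctrl.get_obs();t=np.array(o["tool_pos"]);print(t)
cv2.imwrite("pics/rs.png",S);cv2.imwrite("pics/rt.png",T)
out=[]
for n,im,(x0,y0),w in(("side",S,(220,130),100),("top",T,(260,140),130)):
    f=400/w; c=cv2.resize(im[y0:y0+w,x0:x0+w],(400,400),interpolation=cv2.INTER_CUBIC)
    for dz,col in((0,(0,0,255)),(.035,(0,255,0))):
        for B in [[(a,b,-.022) for a in(-.0095,.0095) for b in(.010,.031,-.010,-.031)],[(a,b,.044) for a in(-.039,.039) for b in(-.0965,.0965)]]:
            for p in (proj(n,t+np.array(B)+[0,0,dz])-[x0,y0])*f: cv2.circle(c,tuple(int(v) for v in p),3,col,-1)
    out.append(c)
cv2.imwrite("pics/o5.png",np.hstack(out))
```

```text
[0.6341 0.086  0.1862]
```

View pics/o5.png

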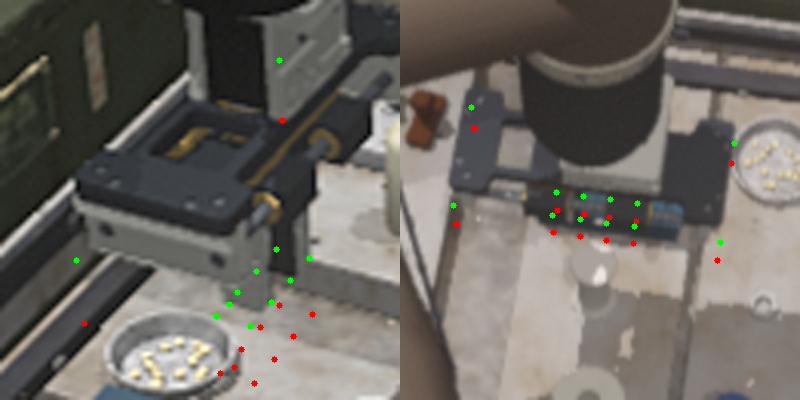

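>>> {"op": "apply_moves", "data": {"targets": [{"travel": [0,1.5,0],"roll": 0,"jaw": 80},{"travel": [0,0,0],"roll": 0,"jaw": 80},{"travel": [0,0,0],"roll": 0,"jaw": 80},{"travel": [0,0,14],"roll": 0,"jaw": 80},{"travel": [0,0,30],"roll": 0,"jaw": 80},{"travel": [0,0,30],"roll": 0,"jaw": 80},{"travel": [0,0,30],"roll": 0,"jaw": 80},{"travel": [0,0,25],"roll": 0,"jaw": 80},{"travel": [0,0,15],"roll": 0,"jaw": 80},{"travel": [0,0,0],"roll": 0,"jaw": 80}]}}

```text
clock: 5.45
tool_pos: [0.6324, 0.0869, 0.0398]
orientation: [-179.9, -0.3, 180.0]
force: [-1.0, -0.2, -0.9]
opening: 0.0799
gripper_force: 0.0
```

>>> {"op": "apply_moves", "data": {"targets": [{"travel": [0,0,0],"roll": 0,"jaw": 20},{"travel": [0,0,0],"roll": 0,"jaw": 20},{"travel": [0,0,0],"roll": 0,"jaw": 20},{"travel": [0,0,0],"roll": 0,"jaw": 20},{"travel": [0,0,0],"roll": 0,"jaw": 20},{"travel": [0,0,0],"roll": 0,"jaw": 20},{"travel": [0,0,0],"roll": 0,"jaw": 20},{"travel": [0,0,0],"roll": 0,"jaw": 20}]}}

```text
clock: 6.25
tool_pos: [0.6348, 0.0878, 0.0435]
orientation: [180.0, 0.0, -180.0]
force: [-1.0, 1.2, 2.1]
opening: 0.0334
gripper_force: 30.0
```

Run:
```python
from h import *
S=ctrl.snapshot("side")[:,:,::-1].copy();T=ctrl.snapshot("top")[:,:,::-1].copy()
o=ctrl.get_obs();print(o["tool_pos"],o["opening"],o["gripper_force"],o["force"])
cv2.imwrite("pics/o6.png",np.hstack([cv2.resize(S[170:290,220:340],(400,400),interpolation=cv2.INTER_CUBIC),cv2.resize(T[160:290,260:390],(400,400),interpolation=cv2.INTER_CUBIC)]))
```

```text
[0.6348 0.0878 0.0435] 0.03394517801455786 30.000289270828944 [0.1377 0.4845 1.8531]
```

View pics/o6.png

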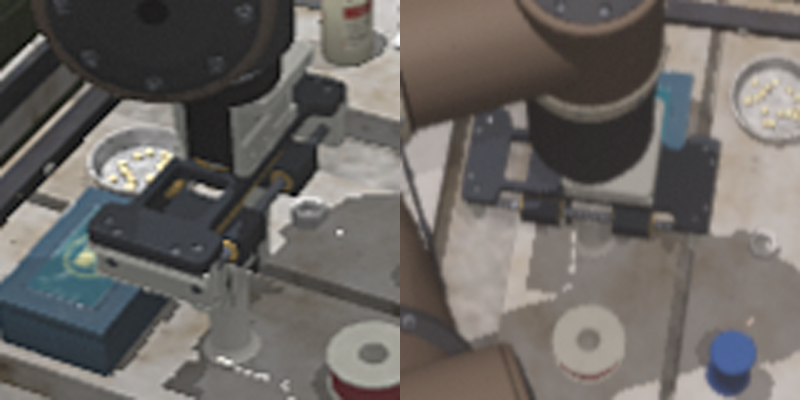

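>>> {"op": "apply_moves", "data": {"targets": [{"travel": [0,0,0],"roll": 0,"jaw": 60},{"travel": [0,0,0],"roll": 0,"jaw": 60},{"travel": [0,0,0],"roll": 0,"jaw": 60},{"travel": [-6,0,0],"roll": 0,"jaw": 60},{"travel": [-6,0,0],"roll": 0,"jaw": 60},{"travel": [0,0,0],"roll": 0,"jaw": 60},{"travel": [0,0,0],"roll": 0,"jaw": 20},{"travel": [0,0,0],"roll": 0,"jaw": 20},{"travel": [0,0,0],"roll": 0,"jaw": 20},{"travel": [0,0,0],"roll": 0,"jaw": 20}]}}

```text
clock: 7.35
tool_pos: [0.6465, 0.0877, 0.0433]
orientation: [180.0, 0.0, -180.0]
force: [0.5, -0.0, 0.1]
opening: 0.0338
gripper_force: 28.1
```

>>> {"op": "apply_moves", "data": {"targets": [{"travel": [0,0,0],"roll": 0,"jaw": 20},{"travel": [0,0,0],"roll": 0,"jaw": 20}]}}

```text
clock: 7.55
tool_pos: [0.6465, 0.0877, 0.0433]
orientation: [180.0, 0.0, -180.0]
force: [-1.0, 0.4, -0.1]
opening: 0.033
gripper_force: 30.0
```

>>> {"op": "apply_moves", "data": {"targets": [{"travel": [0,0,0],"roll": 0,"jaw": 55},{"travel": [0,0,0],"roll": 0,"jaw": 55},{"travel": [0,0,0],"roll": 0,"jaw": 55},{"travel": [6,0,2],"roll": 0,"jaw": 55},{"travel": [0,0,0],"roll": 0,"jaw": 55},{"travel": [0,0,0],"roll": 0,"jaw": 20},{"travel": [0,0,0],"roll": 0,"jaw": 20},{"travel": [0,0,0],"roll": 0,"jaw": 20},{"travel": [0,0,0],"roll": 0,"jaw": 20},{"travel": [0,0,0],"roll": 0,"jaw": 20}]}}

```text
clock: 8.55
tool_pos: [0.6407, 0.0878, 0.0413]
orientation: [180.0, 0.0, -180.0]
force: [-0.5, 0.5, 0.1]
opening: 0.0339
gripper_force: 30.0
```

>>> {"op": "apply_moves", "data": {"targets": [{"travel": [0,0,0],"roll": 0,"jaw": 20},{"travel": [0,0,-10],"roll": 0,"jaw": 20},{"travel": [0,0,-20],"roll": 0,"jaw": 20},{"travel": [0,0,-20],"roll": 0,"jaw": 20},{"travel": [0,0,-20],"roll": 0,"jaw": 20},{"travel": [0,0,-10],"roll": 0,"jaw": 20},{"travel": [0,0,0],"roll": 0,"jaw": 20},{"travel": [0,0,0],"roll": 0,"jaw": 20}]}}

```text
clock: 9.35
tool_pos: [0.6402, 0.0876, 0.1208]
orientation: [180.0, -0.0, 180.0]
force: [-0.7, 0.6, -1.9]
opening: 0.0339
gripper_force: 30.0
```

Run:
```python
from h import *
S=ctrl.snapshot("side")[:,:,::-1].copy();T=ctrl.snapshot("top")[:,:,::-1].copy()
cv2.imwrite("pics/rs2.png",S);cv2.imwrite("pics/rt2.png",T)
o=ctrl.get_obs();print(o["tool_pos"],o["opening"],o["gripper_force"],o["force"])
cv2.imwrite("pics/o7.png",np.hstack([cv2.resize(S[160:260,230:310],(480,600),interpolation=cv2.INTER_CUBIC),cv2.resize(T[170:290,290:354],(320,600),interpolation=cv2.INTER_CUBIC)]))
```

```text
[0.6399 0.0875 0.1201] 0.03400000210394235 29.999908473109826 [-0.5703  0.4107 -0.3154]
```

View pics/o7.png

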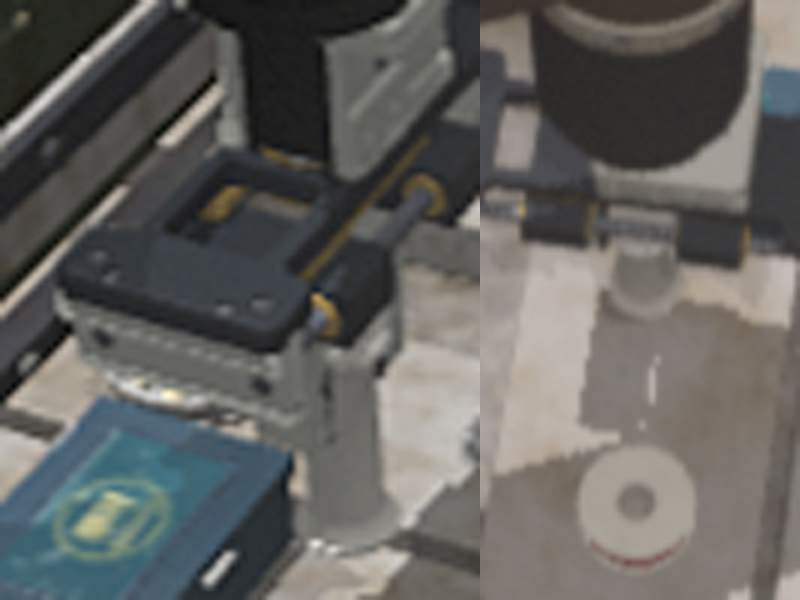

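Run:
```python
from h import *
for z in(.09,.11,.12,.13,.14,.15,.164): print(z,(proj("side",[(.635,.107,z),(.635,.126,z),(.625,.126,z),(.645,.126,z)])-[230,160]).round(1).tolist())
S=cv2.imread("pics/rs2.png"); print(S[205:245,272:296:1].mean(2).astype(int))
```

```text
0.09 [[53.6, 89.7], [49.2, 95.2], [53.5, 96.6], [44.9, 93.9]]
0.11 [[53.0, 82.3], [48.5, 87.9], [52.9, 89.2], [44.2, 86.5]]
0.12 [[52.7, 78.6], [48.2, 84.1], [52.6, 85.5], [43.9, 82.8]]
0.13 [[52.5, 74.8], [47.9, 80.3], [52.3, 81.7], [43.5, 79.0]]
0.14 [[52.2, 71.0], [47.6, 76.5], [52.0, 77.8], [43.2, 75.1]]
0.15 [[51.9, 67.1], [47.3, 72.6], [51.7, 73.9], [42.9, 71.2]]
0.164 [[51.5, 61.6], [46.8, 67.1], [51.3, 68.4], [42.4, 65.7]]
[[ 66  66  67  66  70  61  47  43  56  72  62  46  45  57  71  58  48  48
   51  49  44  43  38  53]
 [ 67  67  67  67  69  67  66  65  65  57  48  45  57  70  63  50  49  51
   47  44  43  42  40  52]
 [ 68  67  67  67  68  67  68  70  68  56  43  56  69  73  60  47  47  46
   47  43  41  42  37  52]
 [ 66  67  66  67  67  69  67  68  69  50  37  52  64  58  52  49  50  47
   43  42  44  41  39  52]
 [ 57  57  63  65  68  68  67  68  59  44 127 114  42  39  39  47  47  43
   42  41  42  42  34  61]
 [ 95  99  90  78  64  67  69  63  45  36  97 130 113  66  36  42  41  42
   43  40  41  36  48  79]
 [ 80  88  82  70  68  71  66  51  36  34  95 114 119  94  
[... 2675 characters left out ...]
84  87  89  76  52  41 136 156 116  99 102 102 104 105 105 106 108
  110 109 106 122 158 170]
 [ 84  85  89  86  62  36  89 151 152 112  99 101 103 105 105 106 107 109
  109 110 107 123 163 178]
 [ 84  86  82  66  48  36 126 169 159 120  98 103 102 105 105 106 108 109
  111 111 108 126 167 182]
 [ 86  86  73  51  41  37 137 176 164 126  99 102 102 104 104 105 108 111
  110 112 110 114 159 181]
 [ 87  71  51  44  45  38  93 131 146 125 100 103 103 103 105 108 108 110
  111 112 112 106 128 161]
 [ 76  54  45  46  47  42  60  88 112 112 100 103 103 104 106 108 110 111
  112 112 111 108 121 138]
 [ 56  46  47  48  46  45  57  95 113 105 101 103 103 105 106 109 110 111
  112 113 113 113 125 133]]
```

>>> {"op": "apply_moves", "data": {"targets": [{"travel": [0,0,-20],"roll": 0,"jaw": 20},{"travel": [10,8,-20],"roll": 0,"jaw": 20},{"travel": [25,20,0],"roll": 0,"jaw": 20},{"travel": [30,25,0],"roll": 0,"jaw": 20},{"travel": [30,25,0],"roll": 0,"jaw": 20},{"travel": [30,25,0],"roll": 0,"jaw": 20},{"travel": [25,20,0],"roll": 0,"jaw": 20},{"travel": [15,12,0],"roll": 0,"jaw": 20},{"travel": [7,6,0],"roll": 0,"jaw": 20},{"travel": [0,0,0],"roll": 0,"jaw": 20}]}}

```text
clock: 10.45
tool_pos: [0.4678, 0.2291, 0.1608]
orientation: [-180.0, -0.0, -179.9]
force: [0.6, -1.2, -0.9]
opening: 0.0338
gripper_force: 30.0
```

>>> {"op": "apply_moves", "data": {"targets": [{"travel": [0,0,0],"roll": 0,"jaw": 20},{"travel": [0,0,20],"roll": 0,"jaw": 20},{"travel": [0,0,25],"roll": 0,"jaw": 20},{"travel": [0,0,25],"roll": 0,"jaw": 20},{"travel": [0,0,10],"roll": 0,"jaw": 20},{"travel": [0,0,0],"roll": 0,"jaw": 20},{"travel": [0,0,0],"roll": 0,"jaw": 20}]}}

```text
clock: 11.15
tool_pos: [0.4694, 0.2286, 0.0818]
orientation: [-180.0, 0.0, 180.0]
force: [-0.0, -0.7, -0.1]
opening: 0.0339
gripper_force: 30.0
```

Run:
```python
from h import *
S=ctrl.snapshot("side")[:,:,::-1].copy();T=ctrl.snapshot("top")[:,:,::-1].copy()
cv2.imwrite("pics/rs3.png",S);cv2.imwrite("pics/rt3.png",T)
o=ctrl.get_obs();t=o["tool_pos"];print(t,o["opening"],o["gripper_force"],o["force"])
zb=t[2]-.0413
for p in proj("side",[(.4627,.2291,.006),(t[0]-.0056,t[1],zb)]): cv2.circle(S,tuple(int(round(v)) for v in p),1,(0,0,255),-1)
print(zb,proj("side",[(.4627,.2291,.006),(t[0]-.0056,t[1],zb)]))
cv2.imwrite("pics/o8.png",cv2.resize(S[270:420,270:420],(600,600),interpolation=cv2.INTER_CUBIC))
```

```text
[0.4695 0.2291 0.0824] 0.033509071245339396 29.99992705474142 [-0.6177  0.504  -0.2572]
0.041131588388743395 [[334.7908 345.3428]
 [334.3376 333.2454]]
```

View pics/o8.png

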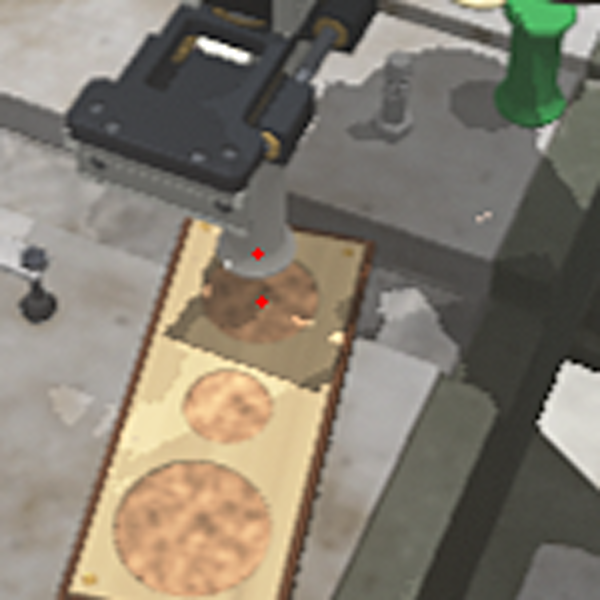

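>>> {"op": "apply_moves", "data": {"targets": [{"travel": [1,0,12],"roll": 0,"jaw": 20},{"travel": [0,0,12],"roll": 0,"jaw": 20},{"travel": [0,0,6],"roll": 0,"jaw": 20},{"travel": [0,0,4],"roll": 0,"jaw": 20},{"travel": [0,0,0],"roll": 0,"jaw": 20},{"travel": [0,0,0],"roll": 0,"jaw": 20},{"travel": [0,0,0],"roll": 0,"jaw": 20}]}}

```text
clock: 11.95
tool_pos: [0.4676, 0.2285, 0.0473]
orientation: [-180.0, -0.0, -180.0]
force: [-0.3, -1.7, 4.1]
opening: 0.0337
gripper_force: 30.0
```

>>> {"op": "apply_moves", "data": {"targets": [{"travel": [0,0,0],"roll": 0,"jaw": 62},{"travel": [0,0,0],"roll": 0,"jaw": 62},{"travel": [0,0,0],"roll": 0,"jaw": 62},{"travel": [0,0,0],"roll": 0,"jaw": 62},{"travel": [0,0,-10],"roll": 0,"jaw": 62},{"travel": [0,0,-25],"roll": 0,"jaw": 62},{"travel": [0,0,-30],"roll": 0,"jaw": 62},{"travel": [0,0,-20],"roll": 0,"jaw": 40},{"travel": [-23,-42,0],"roll": 0,"jaw": 0},{"travel": [-23,-42,0],"roll": 0,"jaw": 0}]}}

```text
clock: 12.95
tool_pos: [0.5144, 0.1452, 0.1343]
orientation: [179.9, 0.2, -179.8]
force: [1.2, 0.9, -0.5]
opening: 0.0435
gripper_force: 0.0
```

>>> {"op": "apply_moves", "data": {"targets": [{"travel": [-23,-42,0],"roll": 0,"jaw": 0},{"travel": [-23,-42,0],"roll": 0,"jaw": 0},{"travel": [-23,-42,0],"roll": 0,"jaw": 0},{"travel": [-23,-42,0],"roll": 0,"jaw": 0},{"travel": [0,0,30],"roll": 0,"jaw": 0},{"travel": [0,0,40],"roll": 0,"jaw": 0},{"travel": [0,0,30],"roll": 0,"jaw": 0},{"travel": [0,0,20],"roll": 0,"jaw": 0},{"travel": [0,0,0],"roll": 0,"jaw": 0},{"travel": [0,0,0],"roll": 0,"jaw": 0}]}}

```text
clock: 13.95
tool_pos: [0.606, -0.0233, 0.013]
orientation: [-180.0, 0.0, -180.0]
force: [1.1, 0.0, 0.4]
opening: 0.0003
gripper_force: 0.0
```

Run:
```python
from h import *
S=ctrl.snapshot("side")[:,:,::-1].copy()
o=ctrl.get_obs();t=o["tool_pos"];print(t,o["opening"],o["force"],o["joint_pos"])
a=cv2.resize(S[290:370,300:370],(350,400),interpolation=cv2.INTER_CUBIC)
x0,y0=260,170
tip=t+[-.0056,0,-.022+.045]
for p in proj("side",tip+np.array([(0,0,0),(.0095,.021,0),(-.0095,.021,0),(-.0095,-.021,0),(0,0,-tip[2])])): cv2.circle(S,tuple(int(round(v)) for v in p),0,(0,0,255),-1)
b=cv2.resize(S[y0:y0+90,x0+10:x0+110],(445,400),interpolation=cv2.INTER_NEAREST)
cv2.imwrite("pics/o9.png",np.hstack([a,b]))
```

```text
[ 0.6067 -0.0231  0.0137] 0.0003976951857616319 [-0.0291  0.7984  0.9063] [  16.2484   25.304   -21.3726    0.0305  -43.2262 -106.234 ]
```

View pics/o9.png

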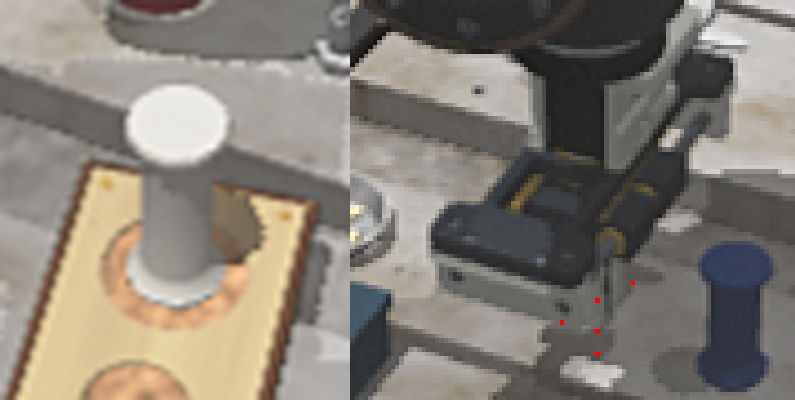

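>>> {"op": "apply_moves", "data": {"targets": [{"travel": [0,0,12],"roll": 0,"jaw": 0},{"travel": [0,0,10],"roll": 0,"jaw": 0},{"travel": [0,0,4],"roll": 0,"jaw": 0},{"travel": [0,0,0],"roll": 0,"jaw": 0},{"travel": [0,0,0],"roll": 0,"jaw": 0},{"travel": [0,0,0],"roll": 0,"jaw": 0}]}}

```text
clock: 14.6
tool_pos: [0.6053, -0.0233, -0.0134]
orientation: [-180.0, -0.0, -180.0]
force: [-3.3, 1.2, 6.3]
opening: 0.0003
gripper_force: 3.1
```

>>> {"op": "apply_moves", "data": {"targets": [{"travel": [0,0,2],"roll": 0,"jaw": 0},{"travel": [0,0,1],"roll": 0,"jaw": 0},{"travel": [0,0,0],"roll": 0,"jaw": 0},{"travel": [0,0,0],"roll": 0,"jaw": 0}]}}

```text
clock: 15.0
tool_pos: [0.6054, -0.0233, -0.0136]
orientation: [-180.0, 0.0, -179.9]
force: [-12.6, 3.1, 31.7]
opening: 0.0006
gripper_force: 16.0
```

>>> {"op": "apply_moves", "data": {"targets": [{"travel": [0,0,-10],"roll": 0,"jaw": 0},{"travel": [0,0,-30],"roll": 0,"jaw": 20},{"travel": [0,0,-45],"roll": 0,"jaw": 50},{"travel": [0,0,-35],"roll": 0,"jaw": 50},{"travel": [30,23,0],"roll": 0,"jaw": 50},{"travel": [36,27,0],"roll": 0,"jaw": 50},{"travel": [36,27,0],"roll": 0,"jaw": 50},{"travel": [30,23,0],"roll": 0,"jaw": 50},{"travel": [15,12,0],"roll": 0,"jaw": 50},{"travel": [6,4,0],"roll": 0,"jaw": 50}]}}

```text
clock: 16.0
tool_pos: [0.4514, 0.0936, 0.1036]
orientation: [180.0, 0.0, -179.9]
force: [-0.5, -0.8, 0.4]
opening: 0.0495
gripper_force: 0.0
```

>>> {"op": "apply_moves", "data": {"targets": [{"travel": [0,0,0],"roll": 0,"jaw": 50},{"travel": [0,0,0],"roll": 0,"jaw": 50},{"travel": [0,0,0],"roll": 0,"jaw": 50}]}}

```text
clock: 16.3
tool_pos: [0.4533, 0.0923, 0.1031]
orientation: [-180.0, -0.0, 180.0]
force: [-0.8, 0.4, 0.0]
opening: 0.0501
gripper_force: 0.0
```

>>> {"op": "apply_moves", "data": {"targets": [{"travel": [1,0,20],"roll": 0,"jaw": 50},{"travel": [0,0,30],"roll": 0,"jaw": 50},{"travel": [0,0,25],"roll": 0,"jaw": 50},{"travel": [0,0,13],"roll": 0,"jaw": 50},{"travel": [0,0,0],"roll": 0,"jaw": 30},{"travel": [0,0,0],"roll": 0,"jaw": 0},{"travel": [0,0,0],"roll": 0,"jaw": 0},{"travel": [0,0,0],"roll": 0,"jaw": 0},{"travel": [0,0,0],"roll": 0,"jaw": 0},{"travel": [0,0,0],"roll": 0,"jaw": 0}]}}

```text
clock: 17.3
tool_pos: [0.452, 0.0929, 0.0159]
orientation: [180.0, 0.1, -180.0]
force: [0.4, 0.5, 3.4]
opening: 0.0114
gripper_force: 30.0
```

>>> {"op": "apply_moves", "data": {"targets": [{"travel": [0,0,0],"roll": 0,"jaw": 0},{"travel": [0,0,0],"roll": 0,"jaw": 0},{"travel": [0,0,0],"roll": 0,"jaw": 0}]}}

```text
clock: 17.6
tool_pos: [0.452, 0.0929, 0.0158]
orientation: [180.0, 0.0, -180.0]
force: [-0.8, -0.9, 6.0]
opening: 0.0111
gripper_force: 30.0
```

Run:
```python
from h import *
c=ctrl.calibration("side");K=np.array(c["K"]);T=np.array(c["extrinsics"])
def yp(n,u,y):
    d=T[:3,:3]@np.linalg.inv(K)@[*u,1]; return T[:3,3]+d*((y-T[1,3])/d[1])
print("corners",yp(0,(326.2,243),.0735),yp(0,(289.6,234),.0735))
T2=np.array(ctrl.calibration("side")["extrinsics"])
```

```text
corners [0.5529 0.0735 0.1115] [0.6378 0.0735 0.1062]
```

>>> {"op": "apply_moves", "data": {"targets": [{"travel": [0,0,-10],"roll": 0,"jaw": 0},{"travel": [0,0,-30],"roll": 0,"jaw": 0},{"travel": [0,0,-45],"roll": 0,"jaw": 0},{"travel": [0,0,-40],"roll": 0,"jaw": 0},{"travel": [0,25,-5],"roll": 0,"jaw": 0},{"travel": [-1,40,0],"roll": 0,"jaw": 0},{"travel": [-1,45,0],"roll": 0,"jaw": 0},{"travel": [-1,45,0],"roll": 0,"jaw": 0},{"travel": [0,30,0],"roll": 0,"jaw": 0},{"travel": [0,15,0],"roll": 0,"jaw": 0}]}}

```text
clock: 18.6
tool_pos: [0.4543, 0.295, 0.1455]
orientation: [180.0, 0.0, -179.9]
force: [-0.2, -0.5, -0.9]
opening: 0.011
gripper_force: 30.0
```

>>> {"op": "apply_moves", "data": {"targets": [{"travel": [0,0,0],"roll": 0,"jaw": 0},{"travel": [0,0,0],"roll": 0,"jaw": 0},{"travel": [0,0,0],"roll": 0,"jaw": 0},{"travel": [0,0,20],"roll": 0,"jaw": 0},{"travel": [0,0,30],"roll": 0,"jaw": 0},{"travel": [0,0,20],"roll": 0,"jaw": 0},{"travel": [0,0,0],"roll": 0,"jaw": 0},{"travel": [0,0,0],"roll": 0,"jaw": 0},{"travel": [0,0,0],"roll": 0,"jaw": 0}]}}

```text
clock: 19.5
tool_pos: [0.4553, 0.2929, 0.0767]
orientation: [179.9, 0.1, 180.0]
force: [-0.7, 0.5, -0.4]
opening: 0.0109
gripper_force: 30.0
```

>>> {"op": "apply_moves", "data": {"targets": [{"travel": [0,0,15],"roll": 0,"jaw": 0},{"travel": [0,0,20],"roll": 0,"jaw": 0},{"travel": [0,0,12],"roll": 0,"jaw": 0},{"travel": [0,0,5],"roll": 0,"jaw": 0},{"travel": [0,0,1],"roll": 0,"jaw": 0},{"travel": [0,0,0],"roll": 0,"jaw": 0},{"travel": [0,0,0],"roll": 0,"jaw": 0},{"travel": [0,0,0],"roll": 0,"jaw": 0}]}}

```text
clock: 20.3
tool_pos: [0.4549, 0.293, 0.0229]
orientation: [180.0, 0.0, -180.0]
force: [0.5, 0.5, -1.3]
opening: 0.0114
gripper_force: 30.0
```

>>> {"op": "apply_moves", "data": {"targets": [{"travel": [0,0,1],"roll": 0,"jaw": 0},{"travel": [0,0,0],"roll": 0,"jaw": 0},{"travel": [0,0,0],"roll": 0,"jaw": 0}]}}

```text
clock: 20.6
tool_pos: [0.4549, 0.2931, 0.0219]
orientation: [180.0, 0.0, -180.0]
force: [-1.2, -0.7, 7.2]
opening: 0.0113
gripper_force: 30.0
```

>>> {"op": "apply_moves", "data": {"targets": [{"travel": [0,0,0],"roll": 0,"jaw": 16},{"travel": [0,0,0],"roll": 0,"jaw": 25},{"travel": [0,0,0],"roll": 0,"jaw": 32},{"travel": [0,0,0],"roll": 0,"jaw": 32},{"travel": [0,0,-10],"roll": 0,"jaw": 32},{"travel": [0,0,-30],"roll": 0,"jaw": 32},{"travel": [0,0,-40],"roll": 0,"jaw": 32},{"travel": [0,0,-35],"roll": 0,"jaw": 32},{"travel": [0,0,0],"roll": 0,"jaw": 60},{"travel": [0,0,0],"roll": 0,"jaw": 60}]}}

```text
clock: 21.6
tool_pos: [0.4549, 0.2931, 0.1378]
orientation: [179.9, 0.1, -180.0]
force: [0.1, -0.8, -0.6]
opening: 0.0428
gripper_force: 0.0
```

Run:
```python
from h import *
S=ctrl.snapshot("side")[:,:,::-1].copy();T=ctrl.snapshot("top")[:,:,::-1].copy()
cv2.imwrite("pics/rs4.png",S);cv2.imwrite("pics/rt4.png",T)
o=ctrl.get_obs();print(o["tool_pos"],o["force"])
print(proj("side",[(.4495,.2928,.006),(.4495,.2928,.058)]))
g=cv2.cvtColor(S,cv2.COLOR_BGR2HSV)
print(g[338:380:2,314:346:2,1])
```

```text
[0.4541 0.2922 0.1359] [ 0.0813  0.275  -0.2969]
[[327.0461 372.8437]
 [326.9497 355.1127]]
[[ 83  81  81  80  75 108 103  22  17  19  17  16  18  16  36 113]
 [ 78  79  78  81 107 112  44  12  14  19  14  16  16  18  10  58]
 [ 80  78  78  87 108 118   7  14  16  19  16  18  19  15  18  35]
 [ 81  80  79  95 105 120   6  14  16  17  20  18  15  17  15  19]
 [ 80  80  79  86 110 112  10  13  16  17  17  13  14  13  11  63]
 [ 80  80  80  82 107 108 105  14  14  17  15  16  18  12  13 106]
 [ 82  68  82  81  94 107 109 104  43   4  10  10   8  73 109 110]
 [ 68  68  70  71  84  73  13  47 112 108 105 100 114 106 105 104]
 [ 65  69  70  69  84   2   7   2  84 107 104 107 111  99  77  78]
 [ 78  69  71  85  79   2   5   4  60  82  81  83  81  76  78  85]
 [ 81  75  84  80  76  11  14  14  58  79  79  79  79  78  80  79]
 [ 75  69  82  79  77   8  13   7  71  79  81  81  81  80  78  79]
 [ 68  68  77  79  79   8  14  11  69  78  80  80  81  78  79  78]
 [ 70  70  77  83  96   8  17   2  96  95  78  81  81  82  80  80]
 [ 70  84  84 105  93   9  16  12  60 109 102  77  78  80  80  81]
 [ 69  78 102  92   9  20  19  23   6 112 103  96  78  78  80  80]
 [ 82  83  94  87   5  20  19  20   0  98 105 108  78  81  81  80]
 [ 78  94  99 104   2   7  11   7   0  91 105 108  80  79  78  81]
 [ 79  82  98 103  27   8  10   3  87 106 104 102  79  81  81  80]
 [ 80  79 102 104 104 103  90 100 108 104 109  86  78  79  81  80]
 [ 79  79  81 101 104 107 106 104 105 107  90  80  81  80  83  79]]
```

>>> {"op": "apply_moves", "data": {"targets": [{"travel": [-5,-20,0],"roll": 0,"jaw": 60},{"travel": [-10,-40,0],"roll": 0,"jaw": 60},{"travel": [-11,-46,0],"roll": 0,"jaw": 60},{"travel": [-11,-46,0],"roll": 0,"jaw": 60},{"travel": [-11,-46,0],"roll": 0,"jaw": 60},{"travel": [-11,-46,0],"roll": 0,"jaw": 60},{"travel": [-11,-46,0],"roll": 0,"jaw": 60},{"travel": [-7,-30,0],"roll": 0,"jaw": 60},{"travel": [-4,-14,0],"roll": 0,"jaw": 60},{"travel": [0,0,0],"roll": 0,"jaw": 60}]}}

```text
clock: 22.7
tool_pos: [0.5352, -0.0429, 0.1351]
orientation: [-180.0, -0.1, 179.9]
force: [0.0, 0.3, 0.3]
opening: 0.0602
gripper_force: 0.0
```

>>> {"op": "apply_moves", "data": {"targets": [{"travel": [0,0,0],"roll": 0,"jaw": 60},{"travel": [0,0,0],"roll": 0,"jaw": 60},{"travel": [0,0,0],"roll": 0,"jaw": 60}]}}

```text
clock: 23.0
tool_pos: [0.5355, -0.0403, 0.1362]
orientation: [180.0, -0.0, -179.9]
force: [0.3, 0.4, 0.0]
opening: 0.0601
gripper_force: 0.0
```

>>> {"op": "apply_moves", "data": {"targets": [{"travel": [0,-0.7,20],"roll": 0,"jaw": 60},{"travel": [0,0,30],"roll": 0,"jaw": 60},{"travel": [0,0,30],"roll": 0,"jaw": 60},{"travel": [0,0,14],"roll": 0,"jaw": 60},{"travel": [0,0,5],"roll": 0,"jaw": 60},{"travel": [0,0,0],"roll": 0,"jaw": 60},{"travel": [0,0,0],"roll": 0,"jaw": 20},{"travel": [0,0,0],"roll": 0,"jaw": 20},{"travel": [0,0,0],"roll": 0,"jaw": 20},{"travel": [0,0,0],"roll": 0,"jaw": 20}]}}

```text
clock: 24.0
tool_pos: [0.536, -0.0419, 0.0379]
orientation: [180.0, 0.1, -180.0]
force: [-0.6, -0.0, 1.3]
opening: 0.0338
gripper_force: 30.3
```

>>> {"op": "apply_moves", "data": {"targets": [{"travel": [0,0,0],"roll": 0,"jaw": 20},{"travel": [0,0,0],"roll": 0,"jaw": 20},{"travel": [0,0,0],"roll": 0,"jaw": 20}]}}

```text
clock: 24.3
tool_pos: [0.5362, -0.0419, 0.0378]
orientation: [180.0, 0.1, -180.0]
force: [-0.4, 1.3, 6.5]
opening: 0.0335
gripper_force: 30.0
```

>>> {"op": "apply_moves", "data": {"targets": [{"travel": [0,0,-10],"roll": 0,"jaw": 20},{"travel": [0,0,-30],"roll": 0,"jaw": 20},{"travel": [0,0,-40],"roll": 0,"jaw": 20},{"travel": [5,-15,-10],"roll": 0,"jaw": 20},{"travel": [12,-38,0],"roll": 0,"jaw": 20},{"travel": [15,-45,0],"roll": 0,"jaw": 20},{"travel": [15,-45,0],"roll": 0,"jaw": 20},{"travel": [12,-38,0],"roll": 0,"jaw": 20},{"travel": [7,-22,0],"roll": 0,"jaw": 20},{"travel": [3,-8,0],"roll": 0,"jaw": 20}]}}

```text
clock: 25.3
tool_pos: [0.4651, -0.255, 0.1272]
orientation: [180.0, -0.0, 179.9]
force: [-0.2, 0.3, -0.8]
opening: 0.0336
gripper_force: 30.0
```

>>> {"op": "apply_moves", "data": {"targets": [{"travel": [0,0,0],"roll": 0,"jaw": 20},{"travel": [0,0,20],"roll": 0,"jaw": 20},{"travel": [0,0,25],"roll": 0,"jaw": 20},{"travel": [0,0,15],"roll": 0,"jaw": 20},{"travel": [0,0,0],"roll": 0,"jaw": 20},{"travel": [0,0,0],"roll": 0,"jaw": 20},{"travel": [0,0,0],"roll": 0,"jaw": 20}]}}

```text
clock: 26.0
tool_pos: [0.4676, -0.2528, 0.0683]
orientation: [-180.0, 0.1, -179.9]
force: [-0.4, 0.5, 0.2]
opening: 0.0334
gripper_force: 30.0
```

Run:
```python
from h import *
S=ctrl.snapshot("side")[:,:,::-1].copy()
o=ctrl.get_obs();t=np.array(o["tool_pos"]);print(t,o["opening"])
zb=t[2]-.0379; print("foot expected",zb,proj("side",[(t[0]-.0062,t[1]+.0008,zb+.003)]), "well",proj("side",[(.461,-.2525,.006)]))
g=cv2.cvtColor(S,cv2.COLOR_BGR2HSV)
m=cv2.inRange(g,(105,120,20),(130,255,255))[150:230,380:460]
k,l,s,c=cv2.connectedComponentsWithStats(m)
for i in range(1,k):
    if s[i,4]>15: print(s[i]+[380,150,0,0,0],c[i]+[380,150])
# wells: more orange/less bright than tray surface
T=ctrl.snapshot("top")[:,:,::-1]
for n,im,(x0,y0,x1,y1) in(("side",cv2.imread("pics/side0.png"),(385,175,458,228)),("top",cv2.imread("pics/top1.png"),(425,290,510,365))):
    h=cv2.cvtColor(im[y0:y1,x0:x1],cv2.COLOR_BGR2HSV); mm=cv2.inRange(h,(5,90,120),(17,255,255)); mm=cv2.morphologyEx(mm,cv2.MORPH_OPEN,np.ones((3,3)))
    k,l,s,c=cv2.connectedComponentsWithStats(mm)
    for i in range(1,k):
        if s[i,4]>60: print(n,s[i],ray(n,c[i]+[x0,y0],.0065)*1000)
```

```text
[ 0.4676 -0.2528  0.0684] 0.03361284111878902
foot expected 0.03045500251376726 [[414.3137 200.0677]] well [[413.4036 208.8103]]
side [ 28   9  29  16 332] [[ 455.0593 -341.934 ]]
side [ 17  27  22  13 219] [[ 463.4538 -255.632 ]]
top [ 11  19  22  22 384] [[ 460.4966 -250.0095]]
top [ 40  24  31  30 747] [[ 449.4103 -334.3355]]
```

>>> {"op": "apply_moves", "data": {"targets": [{"travel": [0,0,10],"roll": 0,"jaw": 20},{"travel": [0,0,8],"roll": 0,"jaw": 20},{"travel": [0,0,5],"roll": 0,"jaw": 20},{"travel": [0,0,1],"roll": 0,"jaw": 20},{"travel": [0,0,0],"roll": 0,"jaw": 20},{"travel": [0,0,0],"roll": 0,"jaw": 20},{"travel": [0,0,0],"roll": 0,"jaw": 20}]}}

```text
clock: 26.8
tool_pos: [0.467, -0.2533, 0.0438]
orientation: [-180.0, 0.0, -180.0]
force: [-2.9, 1.3, 9.7]
opening: 0.0336
gripper_force: 30.0
```

>>> {"op": "apply_moves", "data": {"targets": [{"travel": [0,0,0],"roll": 0,"jaw": 60},{"travel": [0,0,0],"roll": 0,"jaw": 60},{"travel": [0,0,0],"roll": 0,"jaw": 60},{"travel": [0,0,0],"roll": 0,"jaw": 60},{"travel": [0,0,-10],"roll": 0,"jaw": 60},{"travel": [0,0,-30],"roll": 0,"jaw": 60},{"travel": [0,0,-35],"roll": 0,"jaw": 60},{"travel": [0,0,-15],"roll": 0,"jaw": 60},{"travel": [2,27,0],"roll": 0,"jaw": 80},{"travel": [4,45,0],"roll": 0,"jaw": 80}]}}

```text
clock: 27.8
tool_pos: [0.4613, -0.1816, 0.1345]
orientation: [-180.0, 0.1, 179.8]
force: [1.5, 1.0, 0.6]
opening: 0.0708
gripper_force: 0.0
```

>>> {"op": "apply_moves", "data": {"targets": [{"travel": [4,48,0],"roll": 0,"jaw": 80},{"travel": [4,48,0],"roll": 0,"jaw": 80},{"travel": [3,33,0],"roll": 0,"jaw": 80},{"travel": [1,16,0],"roll": 0,"jaw": 80},{"travel": [0,0,0],"roll": 7.3,"jaw": 80},{"travel": [0,0,0],"roll": 7.3,"jaw": 80},{"travel": [0,0,0],"roll": 7.4,"jaw": 80},{"travel": [0,0,0],"roll": 0,"jaw": 80},{"travel": [0,0,0],"roll": 0,"jaw": 80},{"travel": [0,0,0],"roll": 0,"jaw": 80}]}}

```text
clock: 28.8
tool_pos: [0.4487, -0.0361, 0.1335]
orientation: [180.0, 0.0, 158.2]
force: [0.1, 0.1, -0.5]
opening: 0.0799
gripper_force: 0.0
```

Run:
```python
from h import *
S=ctrl.snapshot("side")[:,:,::-1].copy();T=ctrl.snapshot("top")[:,:,::-1].copy()
o=ctrl.get_obs();t=np.array(o["tool_pos"]);print(t,o["opening"],o["orientation"],o["force"])
cv2.imwrite("pics/o10.png",np.hstack([cv2.resize(S[150:230,370:470],(500,400),interpolation=cv2.INTER_CUBIC),cv2.resize(S[310:390,300:360],(300,400),interpolation=cv2.INTER_CUBIC)]))
g=cv2.cvtColor(S,cv2.COLOR_BGR2HSV)
for n,im,(x0,y0,x1,y1) in(("side",S,(380,150,460,230)),("top",T,(430,270,480,350))):
    g=cv2.cvtColor(im[y0:y1,x0:x1],cv2.COLOR_BGR2HSV); m=cv2.inRange(g,(105,100,20),(130,255,255))
    k,l,s,c=cv2.connectedComponentsWithStats(m)
    for i in range(1,k):
        if s[i,4]>15: print(n,s[i],c[i]+[x0,y0])
print(proj("side",[(.462,-.253,.076),(.462,-.253,.006)]),proj("top",[(.462,-.253,.076),(.462,-.253,.006)]))
```

```text
[ 0.4486 -0.0361  0.1334] 0.08023417496592589 [179.9974   0.0039 158.0999] [-0.6259 -0.8333  0.4554]
side [39 34  4 12 25] [420.12 188.  ]
side [26 55 14  7 55] [412.6182 208.8545]
top [ 15  38  13  13 138] [451.1667 313.8043]
[[416.0027 185.694 ]
 [413.0875 208.6043]] [[453.0288 312.9241]
 [447.5143 319.1159]]
```

>>> {"op": "apply_moves", "data": {"targets": [{"travel": [0,0,20],"roll": 0,"jaw": 76},{"travel": [0,0,35],"roll": 0,"jaw": 76},{"travel": [0,0,35],"roll": 0,"jaw": 76},{"travel": [0,0,25],"roll": 0,"jaw": 76},{"travel": [0,0,12],"roll": 0,"jaw": 76},{"travel": [0,0,6],"roll": 0,"jaw": 76},{"travel": [0,0,2],"roll": 0,"jaw": 76},{"travel": [0,0,0],"roll": 0,"jaw": 76},{"travel": [0,0,0],"roll": 0,"jaw": 76},{"travel": [0,0,0],"roll": 0,"jaw": 76}]}}

```text
clock: 29.9
tool_pos: [0.4492, -0.0359, -0.001]
orientation: [179.9, 0.1, 158.0]
force: [0.1, 0.2, 0.7]
opening: 0.076
gripper_force: 0.0
```

>>> {"op": "apply_moves", "data": {"targets": [{"travel": [0,0,4],"roll": 0,"jaw": 76},{"travel": [0,0,3],"roll": 0,"jaw": 76},{"travel": [0,0,1.5],"roll": 0,"jaw": 76},{"travel": [0,0,0],"roll": 0,"jaw": 76},{"travel": [0,0,0],"roll": 0,"jaw": 76},{"travel": [0,0,0],"roll": 0,"jaw": 76}]}}

```text
clock: 30.5
tool_pos: [0.4487, -0.036, -0.0102]
orientation: [-180.0, 0.0, 158.0]
force: [0.4, 0.4, 0.3]
opening: 0.0762
gripper_force: 0.0
```

>>> {"op": "apply_moves", "data": {"targets": [{"travel": [0,0,1.2],"roll": 0,"jaw": 76},{"travel": [0,0,0],"roll": 0,"jaw": 60},{"travel": [0,0,0],"roll": 0,"jaw": 50},{"travel": [0,0,0],"roll": 0,"jaw": 35},{"travel": [0,0,0],"roll": 0,"jaw": 35},{"travel": [0,0,0],"roll": 0,"jaw": 35},{"travel": [0,0,0],"roll": 0,"jaw": 35},{"travel": [0,0,0],"roll": 0,"jaw": 35}]}}

```text
clock: 31.3
tool_pos: [0.4486, -0.036, -0.0114]
orientation: [180.0, 0.0, 158.0]
force: [-0.3, 0.1, 0.3]
opening: 0.0476
gripper_force: 30.0
```

>>> {"op": "apply_moves", "data": {"targets": [{"travel": [0,0,-10],"roll": 0,"jaw": 35},{"travel": [0,0,-30],"roll": 0,"jaw": 35},{"travel": [0,0,-40],"roll": 0,"jaw": 35},{"travel": [0,0,-40],"roll": 0,"jaw": 35},{"travel": [6,14,-10],"roll": 0,"jaw": 35},{"travel": [14,33,0],"roll": 0,"jaw": 35},{"travel": [18,42,0],"roll": 0,"jaw": 35},{"travel": [18,42,0],"roll": 0,"jaw": 35},{"travel": [18,42,0],"roll": 0,"jaw": 35},{"travel": [18,42,0],"roll": 0,"jaw": 35}]}}

```text
clock: 32.3
tool_pos: [0.4433, 0.1995, 0.1196]
orientation: [180.0, 0.0, 158.0]
force: [0.8, -0.1, -1.0]
opening: 0.048
gripper_force: 30.0
```

>>> {"op": "apply_moves", "data": {"targets": [{"travel": [18,42,0],"roll": 0,"jaw": 35},{"travel": [18,42,0],"roll": 0,"jaw": 35},{"travel": [16,37,0],"roll": 0,"jaw": 35},{"travel": [9,20,0],"roll": 0,"jaw": 35},{"travel": [3,7,0],"roll": 0,"jaw": 35},{"travel": [0,0,0],"roll": -8,"jaw": 35},{"travel": [0,0,0],"roll": -8,"jaw": 35},{"travel": [0,0,0],"roll": -8,"jaw": 35},{"travel": [0,0,0],"roll": -8,"jaw": 35},{"travel": [0,0,0],"roll": -8,"jaw": 35}]}}

```text
clock: 33.3
tool_pos: [0.4398, 0.3576, 0.119]
orientation: [-180.0, -0.0, -161.7]
force: [0.1, -0.3, 0.1]
opening: 0.0482
gripper_force: 30.0
```

>>> {"op": "apply_moves", "data": {"targets": [{"travel": [0,0,0],"roll": -8,"jaw": 35},{"travel": [0,0,0],"roll": -8,"jaw": 35},{"travel": [0,0,0],"roll": -8,"jaw": 35},{"travel": [0,0,0],"roll": -8,"jaw": 35},{"travel": [0,0,0],"roll": -8,"jaw": 35},{"travel": [0,0,0],"roll": -8,"jaw": 35},{"travel": [0,0,0],"roll": -4,"jaw": 35},{"travel": [0,0,0],"roll": 0,"jaw": 35},{"travel": [0,0,0],"roll": 0,"jaw": 35},{"travel": [0,0,0],"roll": 0,"jaw": 35}]}}

```text
clock: 34.3
tool_pos: [0.4399, 0.3585, 0.1188]
orientation: [180.0, 0.0, -110.1]
force: [0.2, -0.4, -1.0]
opening: 0.0481
gripper_force: 30.0
```

Run:
```python
from h import *
S=ctrl.snapshot("side")[:,:,::-1].copy();T=ctrl.snapshot("top")[:,:,::-1].copy()
cv2.imwrite("pics/rs5.png",S);cv2.imwrite("pics/rt5.png",T)
o=ctrl.get_obs();t=np.array(o["tool_pos"]);print(t,o["opening"],o["gripper_force"],o["orientation"],o["joint_pos"])
```

```text
[0.4399 0.3588 0.1186] 0.04764399815904534 29.999924898147583 [ 179.9975   -0.0017 -110.0605] [ 58.9468  15.1114 -20.3868  -0.0026 -54.504  -79.0057]
```

>>> {"op": "apply_moves", "data": {"targets": [{"travel": [0,0,20],"roll": 0,"jaw": 35},{"travel": [0,0,30],"roll": 0,"jaw": 35},{"travel": [0,0,30],"roll": 0,"jaw": 35},{"travel": [0,0,18],"roll": 0,"jaw": 35},{"travel": [0,0,0],"roll": 0,"jaw": 35},{"travel": [0,0,0],"roll": 0,"jaw": 35},{"travel": [0,0,0],"roll": 0,"jaw": 35}]}}

```text
clock: 35.1
tool_pos: [0.4405, 0.3598, 0.0218]
orientation: [-180.0, 0.1, -110.0]
force: [-0.1, 0.0, 0.3]
opening: 0.0478
gripper_force: 30.0
```

Run:
```python
from h import *
S=ctrl.snapshot("side")[:,:,::-1].copy()
o=ctrl.get_obs();t=np.array(o["tool_pos"]);print(t,o["opening"],o["gripper_force"])
P={"well":(.4363,.3565,.009),"medal pred":(t[0]-.003,t[1]-.0025,t[2]+.0114+.005)}
for k,p in P.items():
    q=proj("side",[p])[0];print(k,q)
    r=.034 if k=="well" else .025
    a=np.linspace(0,2*np.pi,40,endpoint=False)
    c=proj("side",np.array(p)+np.c_[r*np.cos(a),r*np.sin(a),0*a])
    for v in c: cv2.circle(S,tuple(int(round(x)) for x in v),0,(0,0,255) if k=="well" else (255,0,0),-1)
cv2.imwrite("pics/o11.png",np.hstack([cv2.resize(S[330:450,250:370],(500,500),interpolation=cv2.INTER_CUBIC),cv2.resize(S[155:235,380:428],(300,500),interpolation=cv2.INTER_CUBIC)]))
```

```text
[0.4405 0.3598 0.0219] 0.047597369874406964 29.99995619058609
well [318.4765 402.2132]
medal pred [317.3887 392.5774]
```

View pics/o11.png

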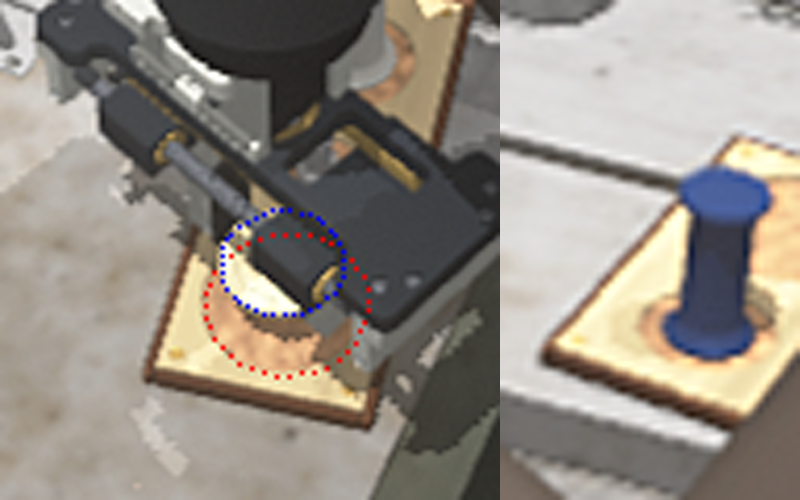

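>>> {"op": "apply_moves", "data": {"targets": [{"travel": [0,0,10],"roll": 0,"jaw": 35},{"travel": [0,0,8],"roll": 0,"jaw": 35},{"travel": [0,0,5],"roll": 0,"jaw": 35},{"travel": [0,0,2],"roll": 0,"jaw": 35},{"travel": [0,0,0],"roll": 0,"jaw": 35},{"travel": [0,0,0],"roll": 0,"jaw": 35},{"travel": [0,0,0],"roll": 0,"jaw": 35}]}}

```text
clock: 35.85
tool_pos: [0.4397, 0.3586, -0.0046]
orientation: [180.0, -0.0, -110.0]
force: [0.0, -1.3, 2.5]
opening: 0.0482
gripper_force: 31.2
```

>>> {"op": "apply_moves", "data": {"targets": [{"travel": [0,0,0],"roll": 0,"jaw": 58},{"travel": [0,0,0],"roll": 0,"jaw": 58},{"travel": [0,0,0],"roll": 0,"jaw": 58},{"travel": [0,0,0],"roll": 0,"jaw": 58},{"travel": [0,0,-10],"roll": 0,"jaw": 58},{"travel": [0,0,-30],"roll": 0,"jaw": 58},{"travel": [0,0,-40],"roll": 0,"jaw": 58},{"travel": [0,0,-35],"roll": 0,"jaw": 58},{"travel": [14,-12,0],"roll": 0,"jaw": 80},{"travel": [26,-22,0],"roll": 0,"jaw": 80}]}}

```text
clock: 36.85
tool_pos: [0.4587, 0.3112, 0.1125]
orientation: [-179.9, 0.2, -109.9]
force: [0.7, -0.2, 0.3]
opening: 0.0689
gripper_force: 0.0
```

Run:
```python
from h import *
S=ctrl.snapshot("side")[:,:,::-1].copy();T=ctrl.snapshot("top")[:,:,::-1].copy()
cv2.imwrite("pics/rs6.png",S);cv2.imwrite("pics/rt6.png",T)
for n,im in(("side",S),("top",T)):
    c=proj(n,[(.4363,.3565,.011)])[0].astype(int); y0,x0=c[1]-25,c[0]-25
    h=cv2.cvtColor(im[y0:y0+50,x0:x0+50],cv2.COLOR_BGR2HSV); print(n,c); print(h[5:45:2,5:45:2,0])
```

```text
side [318 401]
[[12 23 23 21 21 21 20 19 19 23 23 23 23 24 24 23 23 23 23 23]
 [16 21 22 21 21 20 20 20 20 20 21 23 23 23 23 23 22 22 23 23]
 [18 21 21 21 21 20 20 20 21 18 16 19 18 24 24 24 23 23 23 23]
 [24 20 21 21 21 19 15 13 14 13 13 13 14 13 14 19 23 23 23 21]
 [21 21 21 19 15 13 13 14 23 25 25 25 26 14 15 16 15 20 20 20]
 [21 21 19 14 13 15 25 25 25 24 24 24 26 29 24 14 13 15 20 20]
 [21 19 14 13 16 26 24 23 24 24 24 26 27 27 28 24 13 14 15 20]
 [21 18 14 14 26 24 24 24 24 28 27 28 26 25 25 25 19 14 14 19]
 [19 14 14 24 25 24 25 24 24 23 25 26 25 25 24 22 22 14 14 15]
 [20 13 13 28 25 24 24 24 25 27 27 26 25 24 24 23 23 16 14 13]
 [18 14 13 27 26 24 24 23 24 24 24 24 24 22 24 24 24 17 15 13]
 [17 14 13 26 25 22 24 24 26 24 24 27 27 24 24 24 25 15 15 14]
 [19 13 13 21 24 24 24 24 24 26 28 25 25 24 24 24 25 14 14 15]
 [18 14 13 15 25 24 25 25 24 27 29 25 24 23 24 24 23 13 14 16]
 [21 15 13 15 22 24 25 28 27 31 30 25 25 25 25 24 14 14 15 19]
 [21 20 15 16 13 23 26 32 32 26 31 27 29 30 26 14 15 15 16 21]
 [21 21 19 14 14 13 15 29 24 26 28 25 27 15 15 15 14 14 21 21]
 [21 20 20 20 
[... 1190 characters left out ...]
  15  20
   20  17]
 [126 128 128 135   8   8   0   0 165 173   0  15 174   0  14  15  16  20
   20  19]
 [130 126 135 150   0   8  15   6   0   0   0   8   8   6  13  15  18  20
   19  20]
 [ 14   3   0   0   8   8   8   8   0   0   0  15  19  12  15  15  19  20
   20  20]
 [ 14  15  19  18   6   0   8   8 170   0  12  16  15  15  16  19  20  19
   19  20]
 [ 13  15  20  20  19  16  10   0  15   6  17  14  16  16  19  19  20  20
   20  20]
 [ 13  15  20  20  19  19  19  16  12  13  17  18  18  19  19  19  19  19
   20  20]
 [ 14  15  20  21  19  20  20  20  19  18  18  18  20  19  19  20  20  19
   19  19]
 [ 14  15  19  19  19  19  18  19  18  17  18  17  16  16  16  15  15  14
   14  12]]
```

>>> {"op": "apply_moves", "data": {"targets": [{"travel": [20,-17,0],"roll": 0,"jaw": 80},{"travel": [35,-29,0],"roll": 0,"jaw": 80},{"travel": [36,-30,0],"roll": 0,"jaw": 80},{"travel": [36,-30,0],"roll": 0,"jaw": 80},{"travel": [33,-26,0],"roll": 0,"jaw": 80},{"travel": [20,-16,0],"roll": 0,"jaw": 80},{"travel": [8,-7,0],"roll": 0,"jaw": 80},{"travel": [0,0,0],"roll": 0,"jaw": 84},{"travel": [0,0,0],"roll": 0,"jaw": 84},{"travel": [0,0,0],"roll": 0,"jaw": 84}]}}

```text
clock: 37.95
tool_pos: [0.5394, 0.081, 0.1106]
orientation: [180.0, 0.0, -109.9]
force: [-0.1, 0.2, -0.6]
opening: 0.0836
gripper_force: 0.0
```

Run:
```python
from h import *
S=ctrl.snapshot("side")[:,:,::-1].copy()
o=ctrl.get_obs();t=np.array(o["tool_pos"]);print(t,o["opening"],o["orientation"])
p=np.radians(o["orientation"][2]);d=np.array([.5395,.0796])-t[:2]
print("tx,ty",1000*np.cos(p)*d[0]+1000*np.sin(p)*d[1],1000*np.sin(p)*d[0]-1000*np.cos(p)*d[1],"tz to -7.3:",t[2]*1000+7.3)
x0,y0,x1,y1=290,240,375,310
h=cv2.cvtColor(S[y0:y1,x0:x1],cv2.COLOR_BGR2HSV); m=cv2.inRange(h,(165,90,40),(180,255,255))|cv2.inRange(h,(0,90,40),(4,255,255))
k,l,s,c=cv2.connectedComponentsWithStats(m); i=1+np.argmax(s[1:,4]);print("red band now",s[i],c[i]+[x0,y0])
h=cv2.cvtColor(cv2.imread("pics/side0.png")[y0:y1,x0:x1],cv2.COLOR_BGR2HSV); m=cv2.inRange(h,(165,90,40),(180,255,255))|cv2.inRange(h,(0,90,40),(4,255,255))
k,l,s,c=cv2.connectedComponentsWithStats(m); i=1+np.argmax(s[1:,4]);print("red band at start",s[i],c[i]+[x0,y0])
```

```text
[0.5394 0.0811 0.1106] 0.08374691140771613 [-179.9977    0.0072 -109.9179]
tx,ty 1.3333682936864877 -0.6139490277386603 tz to -7.3: 117.91695471457513
red band now [ 30  43  24  10 117] [331.6667 288.1368]
red band at start [ 30  43  24  10 111] [331.4414 288.045 ]
```

>>> {"op": "apply_moves", "data": {"targets": [{"travel": [1,-0.5,20],"roll": 0,"jaw": 84},{"travel": [0,0,35],"roll": 0,"jaw": 84},{"travel": [0,0,30],"roll": 0,"jaw": 84},{"travel": [0,0,18],"roll": 0,"jaw": 84},{"travel": [0,0,9],"roll": 0,"jaw": 84},{"travel": [0,0,4],"roll": 0,"jaw": 84},{"travel": [0,0,2],"roll": 0,"jaw": 84},{"travel": [0,0,0],"roll": 0,"jaw": 70},{"travel": [0,0,0],"roll": 0,"jaw": 60},{"travel": [0,0,0],"roll": 0,"jaw": 45}]}}

```text
clock: 39.0
tool_pos: [0.5402, 0.0792, -0.0067]
orientation: [-179.9, 0.1, -110.0]
force: [-0.1, 0.1, 0.5]
opening: 0.0656
gripper_force: 0.0
```

>>> {"op": "apply_moves", "data": {"targets": [{"travel": [0,0,0],"roll": 0,"jaw": 45},{"travel": [0,0,0],"roll": 0,"jaw": 45},{"travel": [0,0,0],"roll": 0,"jaw": 45},{"travel": [0,0,0],"roll": 0,"jaw": 45},{"travel": [0,0,0],"roll": 0,"jaw": 45}]}}

```text
clock: 39.5
tool_pos: [0.54, 0.0791, -0.007]
orientation: [-180.0, 0.0, -110.0]
force: [-1.6, 0.0, 5.2]
opening: 0.056
gripper_force: 30.0
```

>>> {"op": "apply_moves", "data": {"targets": [{"travel": [0,0,-10],"roll": 0,"jaw": 45},{"travel": [0,0,-30],"roll": 0,"jaw": 45},{"travel": [0,0,-40],"roll": 0,"jaw": 45},{"travel": [0,0,-30],"roll": 0,"jaw": 45},{"travel": [15,-2,-8],"roll": 0,"jaw": 45},{"travel": [33,-5,0],"roll": 0,"jaw": 45},{"travel": [42,-6,0],"roll": 0,"jaw": 45},{"travel": [42,-6,0],"roll": 0,"jaw": 45},{"travel": [42,-6,0],"roll": 0,"jaw": 45},{"travel": [42,-6,0],"roll": 0,"jaw": 45}]}}

```text
clock: 40.5
tool_pos: [0.4936, -0.1364, 0.1104]
orientation: [180.0, -0.0, -110.0]
force: [0.6, -0.4, -0.3]
opening: 0.0559
gripper_force: 30.0
```

>>> {"op": "apply_moves", "data": {"targets": [{"travel": [42,-6,0],"roll": 0,"jaw": 45},{"travel": [42,-6,0],"roll": 0,"jaw": 45},{"travel": [42,-6,0],"roll": 0,"jaw": 45},{"travel": [38,-6,0],"roll": 0,"jaw": 45},{"travel": [23,-4,0],"roll": 0,"jaw": 45},{"travel": [12,-2,0],"roll": 0,"jaw": 45},{"travel": [4,-1,0],"roll": 0,"jaw": 45},{"travel": [0,0,0],"roll": 0,"jaw": 45},{"travel": [0,0,0],"roll": 0,"jaw": 45},{"travel": [0,0,0],"roll": 0,"jaw": 45}]}}

```text
clock: 41.5
tool_pos: [0.455, -0.335, 0.1107]
orientation: [-180.0, 0.0, -109.9]
force: [0.3, -0.2, -0.3]
opening: 0.0563
gripper_force: 30.0
```

Run:
```python
from h import *
o=ctrl.get_obs();t=np.array(o["tool_pos"]);print(t,o["opening"],o["gripper_force"],o["orientation"],o["joint_pos"])
p=np.radians(o["orientation"][2]);d=np.array([.4552,-.3355])-t[:2]
print("tx,ty",1000*np.cos(p)*d[0]+1000*np.sin(p)*d[1],1000*np.sin(p)*d[0]-1000*np.cos(p)*d[1],"tz to -0.3:",t[2]*1000+.3)
```

```text
[ 0.455  -0.335   0.1107] 0.05627917239183419 29.99994911486283 [-179.9944    0.0063 -109.9163] [-16.5269  15.3631 -21.2469  -0.0074 -53.384   -3.385 ]
tx,ty 0.3736354828373453 -0.30576804955644454 tz to -0.3: 110.96678676746127
```

Excellent; lower to a hover and check by colour where the spool is relative to the well.

>>> {"op": "apply_moves", "data": {"targets": [{"travel": [0,0,20],"roll": 0,"jaw": 45},{"travel": [0,0,35],"roll": 0,"jaw": 45},{"travel": [0,0,25],"roll": 0,"jaw": 45},{"travel": [0,0,10],"roll": 0,"jaw": 45},{"travel": [0,0,0],"roll": 0,"jaw": 45},{"travel": [0,0,0],"roll": 0,"jaw": 45}]}}

```text
clock: 42.1
tool_pos: [0.4556, -0.336, 0.0215]
orientation: [-179.9, -0.0, -109.9]
force: [0.2, 1.0, -0.7]
opening: 0.0558
gripper_force: 30.0
```

Run:
```python
from h import *
S=ctrl.snapshot("side")[:,:,::-1].copy()
o=ctrl.get_obs();t=np.array(o["tool_pos"]);print(t,o["force"])
x0,y0,x1,y1=400,160,460,225
h=cv2.cvtColor(S[y0:y1,x0:x1],cv2.COLOR_BGR2HSV); m=cv2.inRange(h,(165,90,40),(180,255,255))|cv2.inRange(h,(0,90,40),(4,255,255))
k,l,s,c=cv2.connectedComponentsWithStats(m); print([(s[i].tolist(),c[i]+[x0,y0]) for i in range(1,k) if s[i,4]>5])
print("pred centre",proj("side",[(t[0]-.003,t[1]-.0025,t[2]+.007+.013)]),proj("side",[(.452,-.338,.006)]))
```

```text
[ 0.4559 -0.3362  0.0219] [-0.1766  0.4184 -0.5877]
[([17, 19, 18, 10, 64], array([426.7969, 185.    ]))]
pred centre [[428.0845 180.4555]] [[426.6849 192.0414]]
```

>>> {"op": "apply_moves", "data": {"targets": [{"travel": [0,0,10],"roll": 0,"jaw": 45},{"travel": [0,0,7],"roll": 0,"jaw": 45},{"travel": [0,0,4],"roll": 0,"jaw": 45},{"travel": [0,0,1],"roll": 0,"jaw": 45},{"travel": [0,0,0],"roll": 0,"jaw": 45},{"travel": [0,0,0],"roll": 0,"jaw": 45},{"travel": [0,0,0],"roll": 0,"jaw": 45}]}}

```text
clock: 42.85
tool_pos: [0.4543, -0.3359, -0.001]
orientation: [180.0, -0.0, -110.0]
force: [-1.8, 2.6, 8.3]
opening: 0.056
gripper_force: 30.0
```

>>> {"op": "apply_moves", "data": {"targets": [{"travel": [0,0,0],"roll": 0,"jaw": 70},{"travel": [0,0,0],"roll": 0,"jaw": 70},{"travel": [0,0,0],"roll": 0,"jaw": 70},{"travel": [0,0,0],"roll": 0,"jaw": 70},{"travel": [0,0,-10],"roll": 0,"jaw": 70},{"travel": [0,0,-30],"roll": 0,"jaw": 70},{"travel": [0,0,-40],"roll": 0,"jaw": 70},{"travel": [0,0,-45],"roll": 0,"jaw": 70},{"travel": [0,0,-45],"roll": 0,"jaw": 70},{"travel": [0,0,-20],"roll": 0,"jaw": 70}]}}

```text
clock: 43.85
tool_pos: [0.4563, -0.337, 0.1943]
orientation: [-179.6, -0.0, -110.0]
force: [-0.1, -0.4, -0.0]
opening: 0.0698
gripper_force: 0.0
```

>>> {"op": "apply_moves", "data": {"targets": [{"travel": [0,0,0],"roll": 0,"jaw": 70},{"travel": [0,0,0],"roll": 0,"jaw": 70},{"travel": [0,0,0],"roll": 0,"jaw": 70},{"travel": [0,0,0],"roll": 0,"jaw": 70}]}}

```text
clock: 44.25
tool_pos: [0.454, -0.3357, 0.1874]
orientation: [179.9, 0.0, -110.0]
force: [-0.0, 0.1, 0.5]
opening: 0.0698
gripper_force: 0.0
```

Run:
```python
from h import *
S=ctrl.snapshot("side")[:,:,::-1].copy()
o=ctrl.get_obs();print(o["tool_pos"],o["clock"],o["force"])
h=cv2.cvtColor(S,cv2.COLOR_BGR2HSV)
print(proj("side",[(.452,-.338,.032),(.452,-.338,.006)]))
print(h[174:210:2,404:450:2,1]);print(h[174:210:2,404:450:2,0])
S0=cv2.imread("pics/side0.png")
for n,(x,y,z) in {"nut":(.646,-.054,.006),"green":(.388,.045,.035)}.items():
    u,v=proj("side",[(x,y,z)])[0].astype(int); print(n,np.abs(S[v-12:v+12,u-12:u+12].astype(int)-S0[v-12:v+12,u-12:u+12]).mean())
print(h[336:382:2,312:346:2,1])
```

```text
[ 0.4542 -0.3358  0.1875] 44.3 [-0.4836 -0.4064  0.5495]
[[427.8683 183.8432]
 [426.6849 192.0414]]
[[  5   5   5   5   5   5   2   2   6   4   9   4   6   6   6   4   4   6
    4   4   2   4   6]
 [  5   4   6   4   4   7   7  17   2   4   5   5   4   7   7   7   7   6
    6   4   8   7   6]
 [  6   5   5   5   4   2  45  71  37  14  17  15  15  17  13  10   7   6
    6   9   9   4   6]
 [  6   5   5   8   6  42  74  18  14  16  13  17  17  14  14  15  15   4
   11   8   6   8   6]
 [ 11   7   6   6  44  72  92  37   6  19  16  16  15  17  15  15  17  12
    4   6   6   4   9]
 [ 43  43   7  97  83  79  80  84 104  22  19  18  15  13  16  15  14  10
   97  44   2   2   6]
 [  7   6  10  96  79  77  80  84  80 110  13  15  16  17  15  17  16  12
   84  82  86  86  52]
 [  9  19  91  74  82  78  83  79  86  88  15  17  17  17  18  13  14 101
   75  77  78  88 109]
 [ 14  87  80  19  53  66  69  61  63  99  75  42  33  31  40  73 146 101
  105  78  79  77  75]
 [ 85  76  78  40  60  60  61  66  55 120 121 128 131 129 129 129 135  55
  105  81  76  77  86]
 [ 75  75  77  71  61  54  57 
[... 3473 characters left out ...]
 69  69  69  81   2  11  14  80  58  62  68  74  77  80  79]
 [ 65  68  71  71  87 108   0  23   0 105  93  83  63  64  77  80  79]
 [ 66  68  71  94 106  99   7  17  21  59 105  96  77  64  69  68  81]
 [ 67  69  82 109  98   5  21  18  23  11 109 106 105  66  67  68  69]
 [ 67  73  95 106 107   0  25  25  37   1  86 101 101  76  67  68  71]
 [ 68  73 101 106 108   7   2   8   2   2 107  99  94  73  67  69  68]
 [ 68  71  89 108 110  41   5   5   0 107 102 104 105  69  68  70  70]
 [ 69  70  70 110 107 104 105 100 105 101  97 103  79  67  67  70  68]
 [ 70  71  70  70  99  99  95  99 104 103  99  73  65  67  67  72  66]
 [ 71  71  70  68  66  74  78  96  90  78  67  64  67  69  69  69  66]]
```

Run:
```python
from h import *
S=ctrl.snapshot("side")[:,:,::-1].copy();S0=cv2.imread("pics/side0.png")
e=lambda a:cv2.Canny(a,60,150)
u,v=proj("side",[(.646,-.054,.006)])[0].astype(int)
t=e(S0)[v-7:v+8,u-8:u+9]; r=cv2.matchTemplate(e(S)[v-30:v+30,u-30:u+30],t,cv2.TM_CCOEFF_NORMED)
_,m,_,p=cv2.minMaxLoc(r);print("nut shift px",p[0]-22,p[1]-23,m)
```

```text
nut shift px 0 0 0.8694482445716858
```

```bash
python3 -c "
from plant import ctrl
print(ctrl.close_job())"
```

```text
the job is handed in; nothing more can be done
None
```

Both trophy kits are made up and the job is handed in at about 44 s: all five parts sit in their own wells in the camera checks, the nut and the green look-alike have not moved, and I never went near the glue bottle or pliers but did not recheck them; the blue column went in before the medal so the gripper would not hit it.

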